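Tip out the bead pot and lay the beads on the ledge

TASK

Lift the little pot by its handle, tip all the block beads in it out over the mint bead mat, and stand the empty pot upright and centred on the narrow round stand. Then lay every bead along the top of the raised ledge in a single layer, and leave the saucer and the thimble where they are.

Things in the scene. Friction and masses are not known exactly. Their poses are not given: they have to be found in the camera images.
- pot: small open flared steel pot, 50 mm tall, flaring from an outer radius of 47 mm at the foot to 63 mm at the rim, 3 mm wall, 5 mm floor, about 260 g, with a straight wooden handle sticking out level from its side. Origin at the centre of its underside, z up through the mouth, the handle points along the pot's -x. Centre of mass about 7 mm from the axis, towards the handle
- pot_grip (a point): point on the pot's handle to take it by, 126 mm from the pot's axis and 38 mm above its underside. The handle is a straight bar 14 mm wide and 18 mm deep (vertical), running from the wall to 164 mm from the axis; axes as the pot's
- pot_mid (a point): centre of the pot's hollow, on its axis 25 mm above its underside; axes as the pot's
- bead0: chunky birch block bead, 18 x 18 x 28 mm, drilled along its 28 mm length, 10 g. Origin at its centre, z along the 28 mm length. Starts in the pot, standing on end; it may be absent (then it has no pose and needs nothing)
- bead1: chunky birch block bead, 18 x 18 x 28 mm, drilled along its 28 mm length, 10 g. Origin at its centre, z along the 28 mm length. Starts in the pot, standing on end; it may be absent (then it has no pose and needs nothing)
- bead2: chunky birch block bead, 18 x 18 x 28 mm, drilled along its 28 mm length, 10 g. Origin at its centre, z along the 28 mm length. Starts in the pot, standing on end; it may be absent (then it has no pose and needs nothing)
- bead3: chunky birch block bead, 18 x 18 x 28 mm, drilled along its 28 mm length, 10 g. Origin at its centre, z along the 28 mm length. Starts in the pot, standing on end; it may be absent (then it has no pose and needs nothing)
- bead4: chunky birch block bead, 18 x 18 x 28 mm, drilled along its 28 mm length, 10 g. Origin at its centre, z along the 28 mm length. Starts in the pot, standing on end; it may be absent (then it has no pose and needs nothing)
- bead5: chunky birch block bead, 18 x 18 x 28 mm, drilled along its 28 mm length, 10 g. Origin at its centre, z along the 28 mm length. Starts in the pot, standing on end; it may be absent (then it has no pose and needs nothing)
- bead6: chunky birch block bead, 18 x 18 x 28 mm, drilled along its 28 mm length, 10 g. Origin at its centre, z along the 28 mm length. Starts in the pot, standing on end; it may be absent (then it has no pose and needs nothing)
- bead7: chunky birch block bead, 18 x 18 x 28 mm, drilled along its 28 mm length, 10 g. Origin at its centre, z along the 28 mm length. Starts in the pot, standing on end; it may be absent (then it has no pose and needs nothing)
- mat: mint silicone bead mat with a low rim, fixed, 180 mm along its x by 220 mm along its y, 4 mm thick, rim 6 mm wide and 12 mm high. Origin at the centre of its underside, on the table
- ledge: plywood display ledge, a board standing on edge, fixed: 340 mm long along its y, 24 mm thick along its x, 45 mm high, level flat top. Origin at the centre of its underside, on the table
- stand: turned wooden stand, fixed, 60 mm high, with a flat round top of 42 mm diameter on a thin stem and a foot of 72 mm diameter. Origin at the centre of its underside, on the table; its top is 60 mm above
- saucer: ceramic saucer, 110 mm across, 18 mm high, loose, to be left alone. Origin at the centre of its underside
- thimble: steel thimble, 19 mm across, 24 mm high, loose, to be left alone. Origin at the centre of its underside

How it is judged:
On the way, in this order (a step that is already met when the one before it is completed fails the run):
1. the pot is tipped far over and every bead is out of it, over or near the mat (angle between pot's own z axis and vertical above 1.2 rad and distance between each of bead0, bead1, bead2, bead3, bead4, bead5, bead6, bead7 and pot_mid above 0.06 m and horizontal distance between each of bead0, bead1, bead2, bead3, bead4, bead5, bead6, bead7 and mat below 0.18 m), for 0.1 s.
2. the empty pot stands upright on the stand, let go (z of pot in the frame of stand between 0.054 and 0.066 m and horizontal distance between pot and stand below 0.018 m and angle between pot's own z axis and vertical below 0.12 rad and linear speed of pot below 0.03 m/s and distance between each of bead0, bead1, bead2, bead3, bead4, bead5, bead6, bead7 and pot_mid above 0.06 m and contact force between the fingers and pot below 0.05 N), for 0.3 s.
At the end, for the whole second after the job is handed in: The pot stands upright (within 0.12 rad) on the stand, within 18 mm of its centre, empty; every bead present rests on top of the ledge, its centre within 14 mm of the ledge's centre line and 170 mm of its middle, directly on the wood (centre 6 to 20 mm above the top); all at rest (z of pot in the frame of stand between 0.054 and 0.066 m and horizontal distance between pot and stand below 0.018 m and angle between pot's own z axis and vertical below 0.12 rad and linear speed of each of pot, bead0, bead1, bead2, bead3, bead4, bead5, bead6, bead7 below 0.03 m/s and distance between each of bead0, bead1, bead2, bead3, bead4, bead5, bead6, bead7 and pot_mid above 0.06 m and z of bead0 in the frame of ledge between 0.051 and 0.065 m and x of bead0 in the frame of ledge between -0.014 and 0.014 m and y of bead0 in the frame of ledge between -0.17 and 0.17 m and z of bead1 in the frame of ledge between 0.051 and 0.065 m and x of bead1 in the frame of ledge between -0.014 and 0.014 m and y of bead1 in the frame of ledge between -0.17 and 0.17 m and z of bead2 in the frame of ledge between 0.051 and 0.065 m and x of bead2 in the frame of ledge between -0.014 and 0.014 m and y of bead2 in the frame of ledge between -0.17 and 0.17 m and z of bead3 in the frame of ledge between 0.051 and 0.065 m and x of bead3 in the frame of ledge between -0.014 and 0.014 m and y of bead3 in the frame of ledge between -0.17 and 0.17 m and z of bead4 in the frame of ledge between 0.051 and 0.065 m and x of bead4 in the frame of ledge between -0.014 and 0.014 m and y of bead4 in the frame of ledge between -0.17 and 0.17 m and z of bead5 in the frame of ledge between 0.051 and 0.065 m and x of bead5 in the frame of ledge between -0.014 and 0.014 m and y of bead5 in the frame of ledge between -0.17 and 0.17 m and z of bead6 in the frame of ledge between 0.051 and 0.065 m and x of bead6 in the frame of ledge between -0.014 and 0.014 m and y of bead6 in the frame of ledge between -0.17 and 0.17 m and z of bead7 in the frame of ledge between 0.051 and 0.065 m and x of bead7 in the frame of ledge between -0.014 and 0.014 m and y of bead7 in the frame of ledge between -0.17 and 0.17 m); the robot touches nothing.
It fails at once if the saucer was moved by more than 30 mm (distance of saucer from where it was at the start of the episode above 0.03 m).
It fails at once if the thimble was moved by more than 30 mm (distance of thimble from where it was at the start of the episode above 0.03 m).
Of bead0, bead1, bead2, bead3, bead4, bead5, bead6, bead7 only 6 to 8 are there at a start; the rules pass over those that are not, and their reading is None.
At some moment in a run one of bead0, bead1, bead2, bead3, bead4, bead5, bead6, bead7 may be knocked a few centimetres aside while the robot is not near it.
It also fails if it takes over 210 s, if anything falls off the work surface, if the arm or the gripper's body presses on something with over 40 N, if the wrist force passes 120 N, or if a joint passes its speed limit or range.

ROBOT

A 7-joint arm with a two-finger parallel gripper is mounted at the origin on the work surface. World frame = base frame: x ahead of the robot, y to its left, z up, the work surface at z = 0. Lengths are in m, angles in rad, forces in N, time in s.
With the tool pointing down it reaches from about 0.425 to 0.925 m from the base axis. Payload 6.8 kg.
Tool frame: the origin (TCP) lies midway between the tips of the shut fingers; the grasp point (between the pads) lies 19 mm behind it (tcp_to_grasp is the distance from the TCP to the grasp point, in m); x points along the fingers, y is the direction in which the jaws open and shut, and the axes are right-handed (so a half turn about x gives the same grasp; the last joint's range is limited). The gripper opens to 88 mm and grips with 3 to 60 N. Pads are 20 mm wide; open, the fingers measure 115 mm over their backs; the gripper's body (75 mm by 178 mm) begins 61 mm behind the grasp point.
Start: joints at [-1.447, 0.477, 0.022, 1.555, -0.011, 1.109, -0.083], TCP at [0.155, 0.657, 0.223] pointing down, gripper open.
Joint ranges: [-2.96, 2.96], [-0.34, 2.1], [-1.41, 1.46], [0.24, 2.44], [-1.37, 4.51], [0.17, 1.92], [-2.96, 2.96]. Speed limits (rad/s): [2.39, 2.39, 3.14, 3.14, 3.14, 3.14, 3.14].

INTERFACE

Orientations are given as a unit quaternion [x, y, z, w].
In Python, from workcell import * gives the robot as it stands.
- The arm moves only by the tool carry_out, never from a script. Its argument "targets" is a list that holds one entry, the list of rows, each a list of 5 numbers: the opening in per cent of the stroke, from 0 (shut) to 100 (fully open), then the shift along the tool's x, y, z in cm, then the turn about the tool's x in degrees. In form: [[[fingers, x, y, z, yaw], ...]]. A call has 1 to 12 rows; each row shifts and turns the pose as measured when the row begins, along the tool's axes as they then stand; what a row does not reach is not made up. A row lasts 1/10 s, in which the tool goes at most 50 mm and 8.59 degrees, less where a joint would pass 70% of its speed; a pose out of reach is approached as far as the arm can. A call is refused whole if a number of a shift passes 5 or a number of a turn 8.59, either way. A call with a gripper value outside its range is refused whole. The fingers move at their own pace and stop on an object; "squeeze" is the grip in N (left out, the last holds). Time passes only in rows, so rows that do not move let the fingers close. It gives the time, the measured TCP pose, the force and the opening at its end, in the units of the state.
- state(): the state, without advancing time (a new reading comes with each control period).
- get_image(name): name is "side" or "top"; returns the picture (420x560x3 uint8, red, green, blue); there is no depth.
- camera_params(name): a dict with "vfov" (degrees; the focal length in pixels is half the picture's height over the tangent of half this angle, whatever the lens; pixels are square), "cx", "cy" (the principal point, pixels), "origin" and "attitude" of the camera in the world. Camera axes: x right, y up, looking along -z (the intrinsics and any distortion apply to the point x, -y, -z); pixel columns grow to the right and rows downward; lengths in m; the calibration is good to about 2 mm. A picture is of the moment at which its call begins. camera_params takes no time and is no camera call.
- finish_job(): hands the job in, once; it reports no verdict.
Trained networks look in the newest picture that a camera, given by its name, has taken for a name from the list of things; names that differ only in an ending like _2 or _b are one class to them, and where a whole thing is asked for, a point or a joint stands for the part that bears it (a point fixed in the world has none). Each returns a list of dicts, best first, with "confidence" (0 to 1); they miss things now and then, are a little off and sometimes report something else, mostly with a low value. They report only what shows in the picture. A call takes as long as a camera call.
- trace(camera, thing): "region" (420x560 bool, what is visible of it) and "box" ([left, top, width, height] in pixels, round what is visible of it).
- tip_of(camera, thing): "position" ([column, row] in pixels: a listed point, or the origin of a listed thing).
The state is a dict: "t": time; "joints": joint angles; "dq": joint speeds; "tau": joint torques, N m; "tool_pos": TCP position; "eef_rot": TCP orientation; "force": force on the tool from outside, world axes, zero at the start; "moment": the same for the moment, N m; "opening": finger opening in m.
Only numpy, scipy, OpenCV 4.12 (cv2) and the standard library are available. Lean on these libraries where they do the work, as an engineer would, in place of code of your own. Each camera call takes 0.05 s, during which the arm holds its last target. There are 200 camera calls.

## Working session

There is one attempt and no reset: what is moved stays moved. The work goes in short steps, Python scripts to look and compute and a tool call to move; the robot and the scene stay as the last step left them, time stands still between calls to the robot, and variables do not carry over. Pictures are saved under pics/ and viewed, about 12 in all and at most 16, crops included, and the job is handed in when it is done.

Besides the shell and the picture viewer there is one more tool, called after ">>>" as name(argument=value, ...) on one line, values as JSON. carry_out: Moves the arm, as the interface text tells. Its arguments: {"type":"object","properties":{"targets":{"type":"array"},"squeeze":{"type":"number"}},"required":["targets"]}

```bash
mkdir -p pics; ls
python3 - <<'E'
from workcell import *
import cv2,numpy as np
for c in("top","side"):
    cv2.imwrite(f"pics/{c}0.png",cv2.cvtColor(get_image(c),cv2.COLOR_RGB2BGR)); print(camera_params(c))
    for n in("pot","pot_grip","mat","ledge","stand","saucer","thimble","bead0"):
        print(c,n,[(np.round(d["position"],1).tolist(),round(d["confidence"],2)) for d in tip_of(c,n)])
print(state())
E
```

```text
pics
{'vfov': 56.60225157239923, 'cx': 271.71676173883327, 'cy': 207.318092250317, 'origin': array([ 0.38212072, -0.01347591,  1.12427868]), 'attitude': array([ 0.03280486, -0.02495058, -0.70645999,  0.7065519 ])}
top pot [([172.2, 196.5], 0.89)]
top pot_grip [([155.4, 240.4], 0.59)]
top mat [([275.3, 195.7], 0.96)]
top ledge [([281.6, 145.9], 0.59), ([153.3, 238.8], 0.5)]
top stand [([366.8, 186.7], 0.57)]
top saucer [([437.3, 253.0], 0.91)]
top thimble [([108.2, 247.3], 0.58), ([165.8, 193.1], 0.48)]
top bead0 [([162.6, 198.4], 0.55), ([169.1, 193.6], 0.5), ([179.6, 191.1], 0.49), ([173.1, 185.0], 0.49), ([170.9, 204.5], 0.48), ([176.8, 203.2], 0.47), ([170.6, 194.8], 0.43), ([177.9, 197.4], 0.39)]
{'vfov': 57.17955847711898, 'cx': 277.0944828254626, 'cy': 211.22628664982088, 'origin': array([0.39098635, 0.80206133, 0.79241915]), 'attitude': array([-0.01276611,  0.39994336,  0.91469858, -0.05664669])}
side pot [([324.4, 137.7], 0.71), ([248.5, 304.8], 0.62), ([249.9, 298.9], 0.26)]
side pot_grip [([295.7, 309.4], 0.96), ([263.2, 221.9], 0.51)]
side mat [([261.8, 220.3], 0.97)]
side
[... 378 characters left out ...]
, 303.6], 0.15)]
{'t': 0.9, 'joints': array([-1.44714595,  0.47699182,  0.0224046 ,  1.55539965, -0.01146568,
        1.10931924, -0.08309368]), 'dq': array([-6.29920511e-04,  1.93052674e-03,  1.14589112e-03, -7.18409241e-04,
       -2.28167880e-03, -7.87169611e-05,  1.03487865e-03]), 'tau': array([ 3.56037463e-04, -5.82686448e+01,  1.53322253e+00, -2.72942966e+01,
       -5.43747819e-02,  1.00312068e-02,  3.84259579e-05]), 'tool_pos': array([0.1550443 , 0.6569645 , 0.22266964]), 'eef_rot': array([ 0.08175768,  0.70235787, -0.08175063,  0.70237165]), 'force': array([-0.5616074 , -0.32595736,  0.15367932]), 'moment': array([0.01680913, 0.03425562, 0.02099343]), 'opening': 0.08751355944128396}
```

View images.

Run:
```python
import cv2,numpy as np
t=cv2.imread("pics/top0.png");s=cv2.imread("pics/side0.png")
cv2.imwrite("pics/both0.png",cv2.resize(t,(784,588)));cv2.imwrite("pics/s0b.png",cv2.resize(s,(784,588)))
```

```text
(no output)
```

View pics/both0.png

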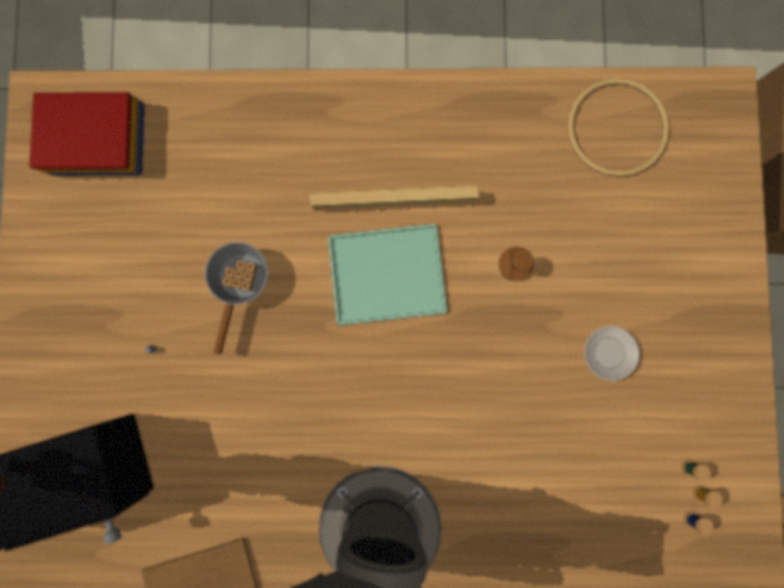

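View pics/s0b.png

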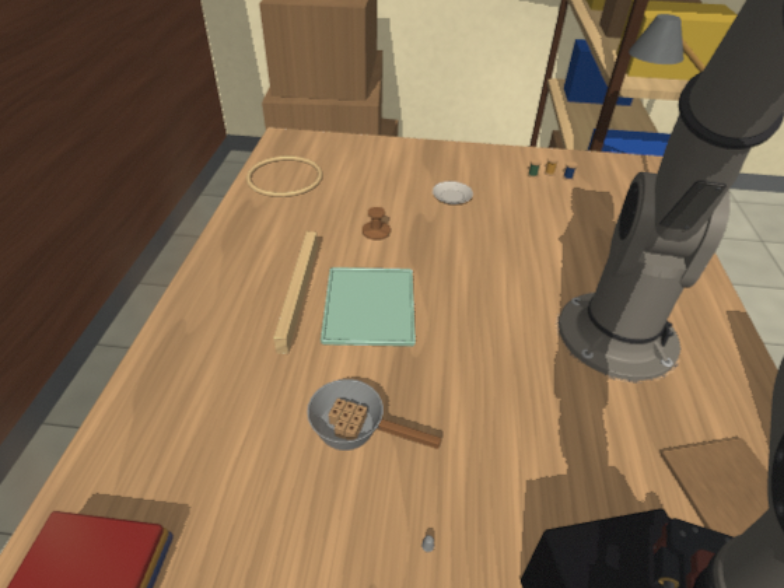

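```bash
cat > h.py <<'E'
from workcell import *
import cv2,numpy as np
from scipy.spatial.transform import Rotation as R
def back(c,p,z):
    k=camera_params(c); f=210/np.tan(np.radians(k["vfov"]/2))
    d=R.from_quat(k["attitude"]).apply([(p[0]-k["cx"])/f,-(p[1]-k["cy"])/f,-1]); o=np.array(k["origin"])
    return (o+d*(z-o[2])/d[2])
def proj(c,P):
    k=camera_params(c); f=210/np.tan(np.radians(k["vfov"]/2))
    q=R.from_quat(k["attitude"]).inv().apply(np.atleast_2d(P)-np.array(k["origin"]))
    return np.c_[k["cx"]-f*q[:,0]/q[:,2],k["cy"]+f*q[:,1]/q[:,2]]
def shot(c,name):
    im=get_image(c); cv2.imwrite(f"pics/{name}.png",cv2.cvtColor(im,cv2.COLOR_RGB2BGR)); return im
E
python3 - <<'E'
from h import *
r=lambda c,p,z:print(c,p,np.round(back(c,p,z),4)[:2])
r("top",(172.2,196.5),0);r("side",(248.5,304.8),0)
r("top",(155.4,240.4),.038);r("side",(295.7,309.4),.038)
r("top",(275.3,195.7),0);r("side",(261.8,220.3),0)
r("top",(281.6,145.9),0);r("side",(211.9,212.9),0)
r("top",(366.8,186.7),0);r("side",(268.9,163.5),0)
r("top",(437.3,253),0);r("side",(324.4,137.7),0)
r("top",(108.2,247.3),0);r("side",(302.3,387.3),0)
for c in("top","side"):
  shot(c,c+"1")
  for n,z in(("ledge",.045),("mat",.012),("pot",.05),("stand",.06)):
    for d in trace(c,n)[:2]:
        m=d["region"].astype(np.uint8);cs,_=cv2.findContours(m,0,2)
        k=max(cs,key=cv2.contourArea)
        (cc,wh,a)=cv2.minAreaRect(k); print(c,n,round(d["confidence"],2),d["box"],m.sum(),[np.round(back(c,p,z)[:2],3).tolist() for p in cv2.boxPoints((cc,wh,a))])
E
```

```text
top (172.2, 196.5) [0.5058 0.2884]
side (248.5, 304.8) [0.5013 0.2874]
top (155.4, 240.4) [0.3787 0.3225]
side (295.7, 309.4) [0.3883 0.3104]
top (275.3, 195.7) [ 0.508  -0.0113]
side (261.8, 220.3) [ 0.5112 -0.0039]
top (281.6, 145.9) [ 0.6547 -0.0298]
side (211.9, 212.9) [ 0.6637 -0.015 ]
top (366.8, 186.7) [ 0.534  -0.2764]
side (268.9, 163.5) [ 0.5273 -0.2885]
top (437.3, 253) [ 0.3433 -0.4733]
side (324.4, 137.7) [ 0.3387 -0.4853]
top (108.2, 247.3) [0.3587 0.4702]
side (302.3, 387.3) [0.3605 0.4659]
top ledge 0.62 [221.5, 134.0, 120.3, 17.6] 1332 [[0.669, 0.14], [0.684, -0.196], [0.649, -0.197], [0.633, 0.138]]
top ledge 0.32 [418.6, 232.0, 34.2, 39.1] 1184 [[0.316, -0.385], [0.412, -0.42], [0.379, -0.519], [0.283, -0.484]]
top mat 0.58 [233.5, 157.7, 83.8, 76.7] 5204 [[0.59, 0.113], [0.615, -0.118], [0.424, -0.138], [0.398, 0.091]]
top mat 0.2 [145.4, 172.5, 44.4, 78.8] 1364 [[0.409, 0.434], [0.599, 0.318], [0.53, 0.211], [0.342, 0.328]]
top pot 0.65 [145.3, 172.7, 48.9, 79.9] 1418 [[0.408, 0.421], [0.591, 0.307], [0.522, 0.202], [0.342, 0.316]]
top stand 0.82 [356.5, 175.9, 2
[... 163 characters left out ...]
 [0.363, 0.201], [0.346, 0.321]]
side ledge 0.58 [194.7, 169.9, 32.0, 84.4] 1038 [[0.662, 0.176], [0.689, -0.199], [0.645, -0.187], [0.627, 0.183]]
side mat 0.82 [227.8, 193.7, 67.9, 56.8] 3495 [[0.583, 0.119], [0.628, -0.111], [0.418, -0.135], [0.403, 0.099]]
side mat 0.22 [239.4, 302.9, 8.6, 9.4] 107 [[0.522, 0.317], [0.523, 0.282], [0.501, 0.284], [0.501, 0.318]]
side pot 0.83 [216.6, 267.7, 99.1, 55.1] 1862 [[0.58, 0.237], [0.356, 0.198], [0.346, 0.337], [0.546, 0.37]]
side stand 0.66 [259.1, 147.1, 22.4, 22.9] 301 [[0.572, -0.258], [0.52, -0.305], [0.48, -0.188], [0.528, -0.147]]
side stand 0.5 [302.1, 382.4, 9.9, 13.2] 84 [[0.364, 0.483], [0.349, 0.482], [0.348, 0.502], [0.363, 0.504]]
```

```bash
cat > ov.py <<'E'
from h import *
def ring(x,y,r,z): 
    a=np.linspace(0,2*np.pi,73); return np.c_[x+r*np.cos(a),y+r*np.sin(a),0*a+z]
def box(x,y,yaw,w,l,z):
    c,s=np.cos(yaw),np.sin(yaw); P=np.array([[w,l],[-w,l],[-w,-l],[w,-l],[w,l]])/2
    return np.c_[x+c*P[:,0]-s*P[:,1],y+s*P[:,0]+c*P[:,1],0*P[:,0]+z]
def overlay(im,c,curves,cen,half,zoom=8):
    u,v=np.round(proj(c,cen)[0]).astype(int); hx,hy=half
    x0,y0=max(u-hx,0),max(v-hy,0); cr=im[y0:v+hy,x0:u+hx]
    cr=cv2.resize(cr,None,fx=zoom,fy=zoom,interpolation=cv2.INTER_CUBIC)
    for P in curves:
        q=((proj(c,P)-[x0,y0]+.5)*zoom); cv2.polylines(cr,[np.round(q*16).astype(np.int32)],False,(0,0,255),1,cv2.LINE_AA,4)
    return cr
E
cat > a.py <<'E'
from ov import *
import sys
pot=(0.504,0.288,-.228); st=(.531,-.28); led=(.658,-.02,.046); mat=(.508,-.008,.09)
def h(a,z,w):
    c,s=np.cos(pot[2]),np.sin(pot[2]); 
    return [pot[0]+c*-a-s*w,pot[1]+s*-a+c*w,z]
cv=[ring(*pot[:2],.063,.05),ring(*pot[:2],.047,0),np.array([h(.06,.047,.007),h(.164,.047,.007),h(.164,.047,-.007),h(.06,.047,-.007)]),
 ring(*st,.021,.06),ring(*st,.036,.0),box(*led,.024,.34,.045),box(*mat,.18,.22,.012)]
rows=[]
for c in("top","side"):
    im=cv2.imread(f"pics/{c}1.png")
    a=overlay(im,c,cv,[.47,.3,.03],(48,48),4); b=overlay(im,c,cv,[*st,.03],(24,24),8)[:384,:384]
    rows.append(np.hstack([cv2.resize(a,(384,300)),cv2.resize(b,(384,300))]) if 0 else np.hstack([a,b]))
o=np.vstack(rows); cv2.imwrite("pics/ov1.png",cv2.resize(o,None,fx=.78,fy=.78,interpolation=cv2.INTER_AREA)); print(o.shape)
r=[overlay(cv2.imread(f"pics/{c}1.png"),c,cv,[.6,-.01,.03],(68,55),5) for c in("top","side")]
o=np.hstack(r); cv2.imwrite("pics/ov2.png",cv2.resize(o,(800,int(o.shape[0]*800/o.shape[1])),interpolation=cv2.INTER_AREA))
E
python3 a.py
```

```text
(768, 768, 3)
```

View pics/ov1.png

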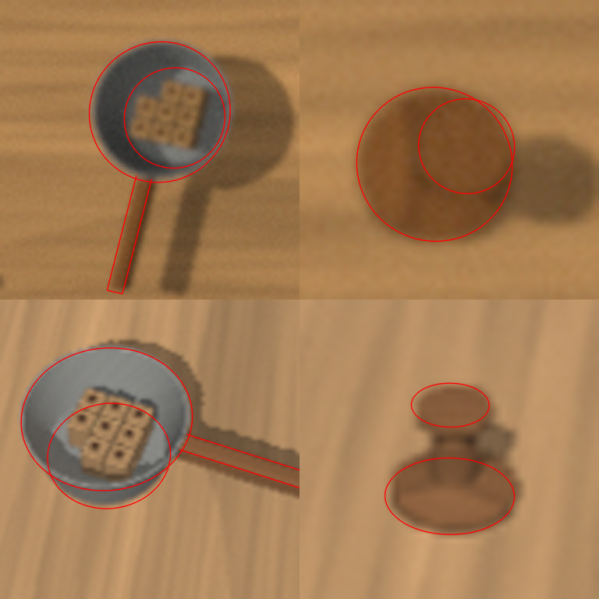

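View pics/ov2.png

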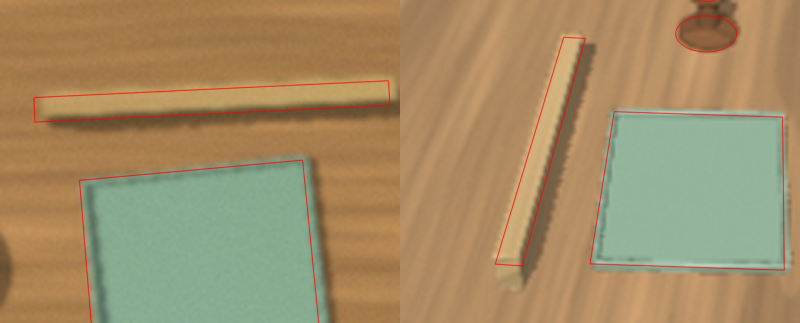

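```bash
cat >> h.py <<'E'
def go(*pts):
    """print tool-frame shifts (cm) and turn (deg) between successive (x,y,z,yaw) TCP targets, from the present pose"""
    s=state(); r=R.from_quat(s["eef_rot"]); z=r.apply([0,0,1]); p=np.array(s["tool_pos"]); yaw=np.arctan2(z[1],z[0])
    print("t",round(s["t"],2),"tcp",np.round(p,4),"yaw",round(yaw,3),"tilt x",np.round(r.apply([1,0,0]),3),"open",round(s["opening"],4),"F",np.round(s["force"],1),"M",np.round(s["moment"],2),"q",np.round(s["joints"],2))
    for q in pts:
        d=np.array(q[:3])-p; c,sn=np.cos(yaw),np.sin(yaw)
        print("  x %.2f y %.2f z %.2f cm, turn %.1f"%(-100*d[2],100*(-sn*d[0]+c*d[1]),100*(c*d[0]+sn*d[1]),-np.degrees(q[3]-yaw)))
        p=np.array(q[:3]);yaw=q[3]
E
python3 -c "
from h import *
go((.392,.314,.12,-.228),(.392,.314,.019,-.228))"
```

```text
t 1.4 tcp [0.1551 0.657  0.2226] yaw -0.232 tilt x [ 0.  0. -1.] open 0.0879 F [-0.2 -0.6 -0. ] M [0.04 0.01 0.02] q [-1.45  0.48  0.02  1.56 -0.01  1.11 -0.08]
  x 10.26 y -27.93 z 30.94 cm, turn -0.2
  x 10.10 y 0.00 z 0.00 cm, turn -0.0
```

>>> carry_out(targets=[[[100, 0.9, -2.8, 3.1, 0], [100, 0.9, -2.8, 3.1, 0], [100, 0.9, -2.8, 3.1, 0], [100, 0.9, -2.8, 3.1, 0], [100, 0.9, -2.8, 3.1, 0], [100, 0.9, -2.8, 3.1, 0], [100, 0.9, -2.8, 3.1, 0], [100, 0.9, -2.8, 3.1, 0], [100, 0.9, -2.8, 3.1, 0], [100, 0.9, -2.8, 3.1, 0], [100, 0, 0, 0, 0]]])

```text
t: 2.5
tool_pos: [0.3999, 0.3042, 0.129]
eef_rot: [0.083, 0.702, -0.078, 0.703]
force: [0.0, -1.0, 0.4]
opening: 0.0877
```

```bash
python3 -c "
from h import *
go((.392,.314,.019,-.228))"
```

```text
t 2.5 tcp [0.3999 0.3042 0.129 ] yaw -0.228 tilt x [ 0.001  0.007 -1.   ] open 0.0877 F [ 0.  -1.   0.4] M [ 0.01  0.03 -0.02] q [-0.88  0.31  0.13  2.06 -0.06  0.76  0.63]
  x 11.00 y 0.78 z -0.99 cm, turn 0.0
```

>>> carry_out(targets=[[[100, 2.75, 0.2, -0.25, 0], [100, 2.75, 0.2, -0.25, 0], [100, 2.75, 0.2, -0.25, 0], [100, 2.75, 0.2, -0.25, 0], [100, 0, 0, 0, 0], [0, 0, 0, 0, 0], [0, 0, 0, 0, 0], [0, 0, 0, 0, 0], [0, 0, 0, 0, 0], [0, 0, 0, 0, 0], [0, 0, 0, 0, 0]]], squeeze=60)

```text
t: 3.6
tool_pos: [0.3973, 0.3207, 0.0234]
eef_rot: [0.089, 0.699, -0.075, 0.705]
force: [0.1, 0.6, 0.5]
opening: 0.0432
```

>>> carry_out(targets=[[[0, -0.5, 0, 0, 0], [0, -0.5, 0, 0, 0], [0, 0, 0, 0, 0], [0, 0, 0, 0, 0]]])

```text
t: 4.0
tool_pos: [0.397, 0.3197, 0.0346]
eef_rot: [0.089, 0.699, -0.075, 0.705]
force: [-0.6, 1.2, -0.4]
opening: 0.0135
```

```bash
python3 -c "
from ov import *
go()
im=shot('side','s2');cv2.imwrite('pics/s2c.png',overlay(cv2.imread('pics/s2.png'),'side',[],[.45,.3,.05],(70,55),5))"
```

```text
t 4.0 tcp [0.397  0.3197 0.0346] yaw -0.233 tilt x [ 0.011  0.018 -1.   ] open 0.0135 F [-0.6  1.2 -0.4] M [0.35 0.02 0.33] q [-0.88  0.47  0.1   2.11 -0.1   0.54  0.63]
```

View pics/s2c.png

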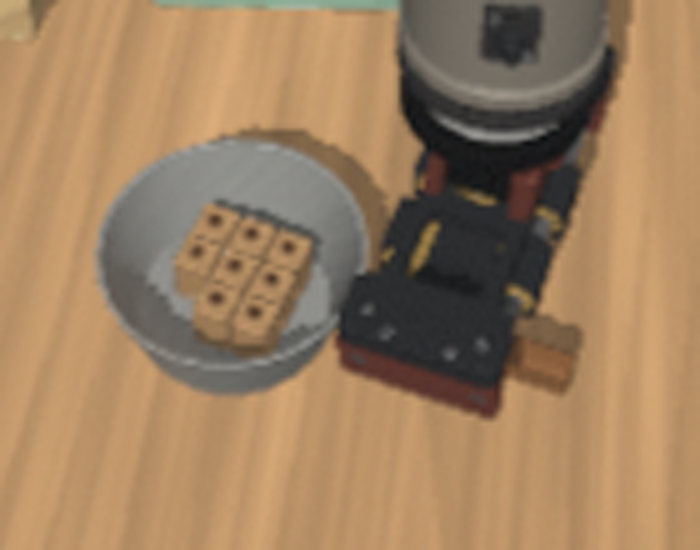

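>>> carry_out(targets=[[[60, 0, 0, 0, 0], [60, 0.8, 0, 0, 0], [60, 0.8, 0, 0, 0], [60, 0, 0, 0, 0], [0, 0, 0, 0, 0], [0, 0, 0, 0, 0], [0, 0, 0, 0, 0], [0, 0, 0, 0, 0], [0, 0, 0, 0, 0], [0, 0, 0, 0, 0], [0, 0, 0, 0, 0], [0, 0, 0, 0, 0]]], squeeze=60)

```text
t: 5.25
tool_pos: [0.3972, 0.3202, 0.0167]
eef_rot: [0.089, 0.699, -0.075, 0.705]
force: [0.1, 0.2, -0.4]
opening: 0.0137
```

>>> carry_out(targets=[[[0, 0, 0, 0, 0], [0, 0, 0, 0, 0], [0, -0.5, 0, 0, 0], [0, -0.5, 0, 0, 0], [0, -0.5, 0, 0, 0], [0, 0, 0, 0, 0], [0, 0, 0, 0, 0]]])

```text
t: 5.95
tool_pos: [0.3955, 0.3193, 0.0323]
eef_rot: [0.088, 0.7, -0.076, 0.704]
force: [0.6, 0.1, -3.4]
opening: 0.0133
```

```bash
python3 -c "
from ov import *
go()
im=shot('side','s3');cv2.imwrite('pics/s3c.png',overlay(cv2.imread('pics/s3.png'),'side',[],[.45,.3,.05],(70,55),5))"
```

```text
t 5.95 tcp [0.3955 0.3193 0.0323] yaw -0.232 tilt x [ 0.008  0.017 -1.   ] open 0.0133 F [ 0.6  0.1 -3.4] M [ 0.07  0.37 -0.05] q [-0.88  0.48  0.1   2.11 -0.1   0.54  0.63]
```

View pics/s3c.png

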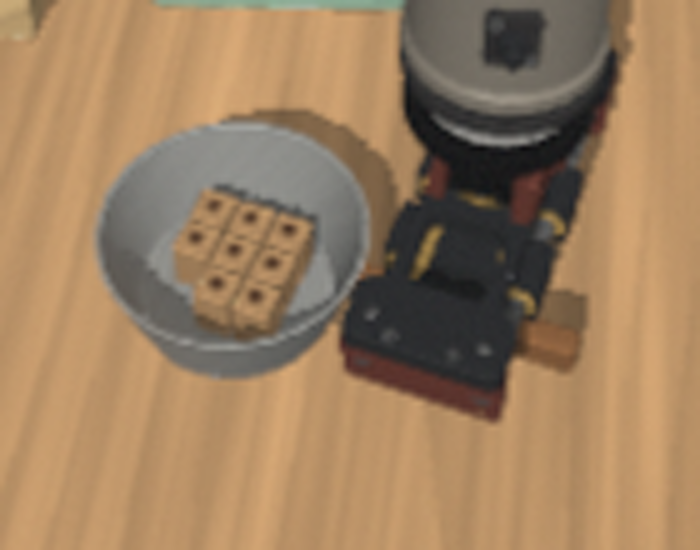

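>>> carry_out(targets=[[[0, -1.7, 0, 0, 0], [0, -1.7, -1.0, 0.8, 0], [0, -1.7, -2.0, 1.6, 0], [0, -1.7, -2.1, 1.7, 0], [0, -1.7, -2.1, 1.7, 0], [0, -1.7, -2.1, 1.7, 0], [0, -1.7, -2.1, 1.7, 0], [0, -1.7, -2.1, 1.7, 0], [0, -1.7, -2.1, 1.7, 0], [0, -1.7, -2.1, 1.7, 0], [0, 0, -1.5, 1.0, 0], [0, 0, 0, 0, 0]]])

```text
t: 7.2
tool_pos: [0.4999, 0.0845, 0.2035]
eef_rot: [0.085, 0.702, -0.076, 0.703]
force: [-0.3, -0.7, -4.5]
opening: 0.0135
```

>>> carry_out(targets=[[[0, 0, 0, 0, 4], [0, 0, 0, 0, 8], [0, 0, 0, 0, 8], [0, 0, 0, 0, 8], [0, 0, 0, 0, 8], [0, 0, 0, 0, 8], [0, 0, 0, 0, 8], [0, 0, 0, 0, 8], [0, 0, 0, 0, 8], [0, 0, 0, 0, 6], [0, 0, 0, 0, 3], [0, 0, 0, 0, 0]]])

```text
t: 8.4
tool_pos: [0.4912, 0.0963, 0.1973]
eef_rot: [0.513, 0.494, -0.511, 0.481]
force: [0.8, -0.6, -3.5]
opening: 0.0136
```

```bash
python3 -c "
from ov import *
go((.5,.095,.2,-1.57))
for c in ('side','top'): shot(c,c+'4')
a=cv2.imread('pics/side4.png')[100:350,120:460];b=cv2.imread('pics/top4.png')[60:310,150:410]
cv2.imwrite('pics/c4.png',cv2.resize(np.hstack([a,b]),None,fx=1.33,fy=1.33))"
```

```text
t 8.4 tcp [0.4912 0.0963 0.1973] yaw -1.62 tilt x [-0.01   0.015 -1.   ] open 0.0136 F [ 0.8 -0.6 -3.5] M [0.32 0.03 0.05] q [-0.69  0.23  0.45  2.01 -0.15  0.93 -0.21]
  x -0.27 y 0.88 z 0.08 cm, turn -2.8
```

View pics/c4.png

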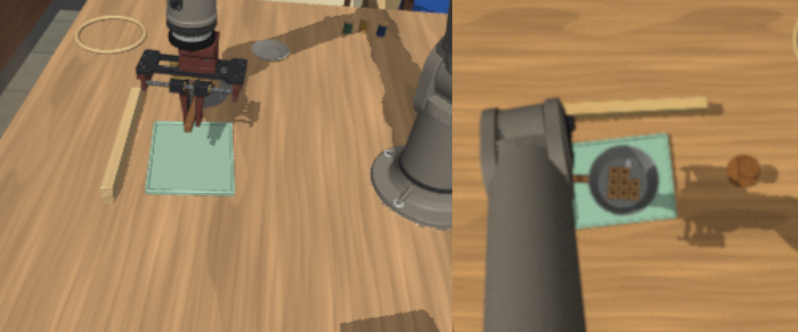

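>>> carry_out(targets=[[[0, 0, 0, 0, 0], [0, 0, 0, 0, 0], [0, 0, 0, 0, 0], [0, 0, 0, 0, 0]]], squeeze=30)

```text
t: 8.9
tool_pos: [0.4912, 0.0966, 0.1972]
eef_rot: [0.512, 0.495, -0.509, 0.483]
force: [0.5, 1.1, -2.7]
opening: 0.014
```

```bash
python3 -c "
from ov import *
go()"
```

```text
t 8.9 tcp [0.4912 0.0966 0.1972] yaw -1.614 tilt x [-0.009  0.016 -1.   ] open 0.014 F [ 0.5  1.1 -2.7] M [ 0.34  0.06 -0.01] q [-0.69  0.23  0.44  2.01 -0.15  0.93 -0.21]
```

>>> carry_out(targets=[[[0, 0, 0, 0, 0], [0, 0, 0, 0, 0], [0, 0, 0, 0, 0], [0, 0, 0, 0, 0]]], squeeze=20)

```text
t: 9.3
tool_pos: [0.4913, 0.0963, 0.1972]
eef_rot: [0.512, 0.495, -0.509, 0.483]
force: [0.4, 0.6, -4.3]
opening: 0.0141
```

```bash
python3 -c "
from ov import *
go()"
```

```text
t 9.3 tcp [0.4913 0.0963 0.1972] yaw -1.614 tilt x [-0.009  0.015 -1.   ] open 0.0141 F [ 0.4  0.6 -4.3] M [ 0.06  0.06 -0.02] q [-0.69  0.23  0.45  2.01 -0.14  0.93 -0.21]
```

>>> carry_out(targets=[[[0, 0, 0, 0, 0], [0, 0, 0, 0, 0], [0, 0, 0, 0, 0], [0, 0, 0, 0, 0]]])

```text
t: 9.7
tool_pos: [0.4913, 0.0962, 0.1972]
eef_rot: [0.512, 0.495, -0.509, 0.483]
force: [0.6, 0.6, -3.6]
opening: 0.0138
```

```bash
cat > look.py <<'E'
from ov import *
import sys
go()
n=sys.argv[1]
for c in ('side','top'): shot(c,c+n)
a=cv2.imread(f'pics/side{n}.png')[130:330,170:410];b=cv2.imread(f'pics/top{n}.png')[100:300,190:430]
cv2.imwrite(f'pics/c{n}.png',cv2.resize(np.hstack([a,b]),(800,333),interpolation=cv2.INTER_CUBIC))
E
python3 look.py 5
```

```text
t 9.7 tcp [0.4913 0.0962 0.1972] yaw -1.614 tilt x [-0.009  0.015 -1.   ] open 0.0138 F [ 0.6  0.6 -3.6] M [ 0.11  0.04 -0.  ] q [-0.69  0.23  0.45  2.01 -0.14  0.93 -0.21]
```

View pics/c5.png

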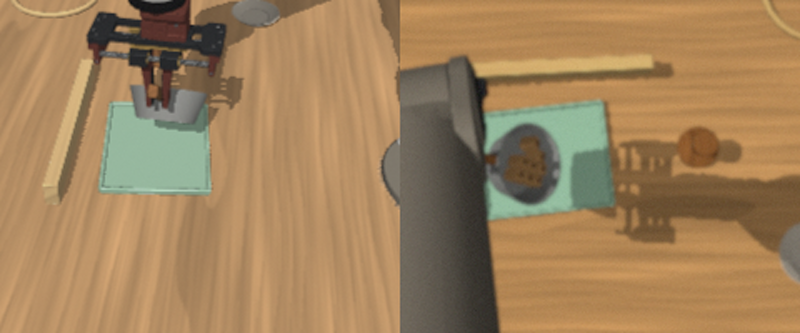

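>>> carry_out(targets=[[[0, 0, 0, 0, 0], [0, 0, 0, 0, 0], [0, 0, 0, 0, 0], [0, 0, 0, 0, 0], [0, 0, 0, 0, 0]]], squeeze=10)

```text
t: 10.3
tool_pos: [0.4912, 0.0962, 0.1972]
eef_rot: [0.512, 0.495, -0.509, 0.483]
force: [0.5, -1.1, -4.2]
opening: 0.0139
```

```bash
python3 look.py 6; python3 -c "
from h import *
for d in tip_of('top','bead0')+tip_of('side','bead0'): print(np.round(d['position']),round(d['confidence'],2))"
```

```text
t 10.3 tcp [0.4912 0.0962 0.1972] yaw -1.614 tilt x [-0.009  0.015 -1.   ] open 0.0139 F [ 0.5 -1.1 -4.2] M [-0.04  0.07  0.05] q [-0.69  0.23  0.45  2.01 -0.14  0.93 -0.21]
[243. 208.] 0.56
[246. 195.] 0.56
[245. 199.] 0.52
[242. 204.] 0.51
[244. 185.] 0.42
[243. 200.] 0.38
```

View pics/c6.png

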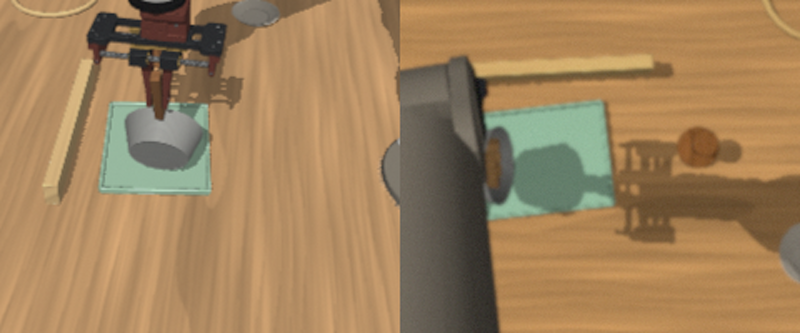

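>>> carry_out(targets=[[[0, 2, 0, 0, 0], [0, 2, 0, 0, 0], [0, 0.6, 0, 1, 0], [0, 0.3, 0, 2, 0], [0, 0.3, 0, 2, 0], [0, 0.4, 0, 2, 0], [0, 0.4, 0, 2, 0], [0, 0, 0, 0, 0]]])

```text
t: 11.3
tool_pos: [0.4996, 0.0082, 0.1464]
eef_rot: [0.521, 0.493, -0.499, 0.486]
force: [0.2, -0.1, -0.5]
opening: 0.0015
```

```bash
python3 look.py 7
```

```text
t 11.3 tcp [0.4996 0.0082 0.1464] yaw -1.61 tilt x [ 0.015  0.028 -0.999] open 0.0015 F [ 0.2 -0.1 -0.5] M [-0.13  0.08 -0.  ] q [-0.5   0.29  0.45  2.08 -0.22  0.79  0.05]
```

View pics/c7.png

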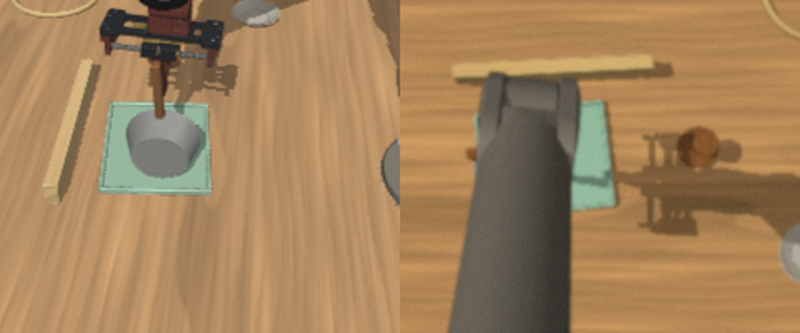

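>>> carry_out(targets=[[[0, 0, 0, 0, 0], [0, 0, 0, 0, 0], [0, 0, 0, 0, 0], [0, 0, 0, 0, 0], [0, -2, 0, 0, 0], [0, -4, 0, 0, 0], [0, -4, 0, 0, 0], [0, 0, 0, 0, 0]]])

```text
t: 12.2
tool_pos: [0.4954, 0.0089, 0.2469]
eef_rot: [0.516, 0.497, -0.5, 0.486]
force: [0.6, -0.3, 1.4]
opening: 0.0005
```

```bash
python3 look.py 8;  python3 -c "
from h import *
for d in tip_of('side','bead0')+tip_of('side','pot_grip')+tip_of('side','pot'): print(np.round(d['position']),round(d['confidence'],2))"
```

```text
t 12.2 tcp [0.4954 0.0089 0.2469] yaw -1.604 tilt x [ 0.006  0.026 -1.   ] open 0.0005 F [ 0.6 -0.3  1.4] M [-0.12 -0.02 -0.02] q [-0.56  0.15  0.49  1.98 -0.11  1.03 -0.05]
[276. 256.] 0.6
[273. 256.] 0.59
[256. 255.] 0.55
[264. 243.] 0.52
[275. 245.] 0.47
[258. 251.] 0.41
[265. 286.] 0.3
[265. 288.] 0.82
[256. 254.] 0.6
[266. 249.] 0.67
```

View pics/c8.png

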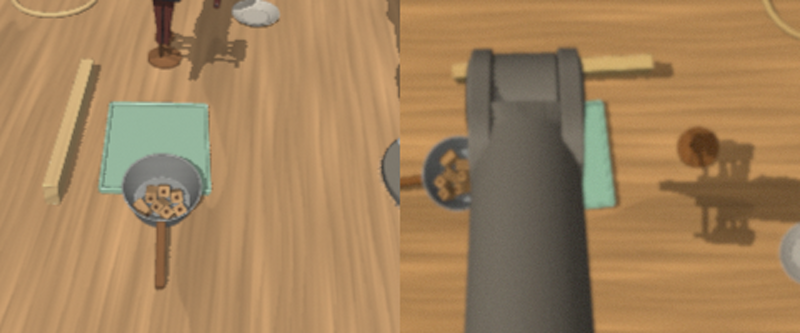

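```bash
cat > find.py <<'E'
from h import *
for c in ('side','top'):
    shot(c,c+'f')
    for n,z in (('pot',0.005),('pot_grip',.043)):
        for d in tip_of(c,n)[:2]: print(c,n,np.round(d['position']),round(d['confidence'],2),np.round(back(c,d['position'],z),3))
# handle tip and rim by trace region
d=trace('side','pot')[0]; m=d['region']; ys,xs=np.nonzero(m); print(d['confidence'],d['box'])
for v in range(ys.min(),ys.max()+1,6):
    u=xs[ys==v]; print(v,u.min(),u.max(),np.round(back('side',(u.mean(),v),.047)[:2],3))
go((.5,.2,.1,-1.57))
E
python3 find.py
```

```text
side pot [266. 252.] 0.79 [0.483 0.121 0.005]
side pot_grip [274. 259.] 0.66 [0.455 0.173 0.043]
side pot_grip [266. 287.] 0.57 [0.463 0.261 0.043]
top pot [229. 203.] 0.98 [0.487 0.123 0.005]
top pot_grip [182. 209.] 0.79 [0.466 0.249 0.043]
top pot_grip [228. 204.] 0.41 [0.48  0.12  0.043]
0.86 [241.9, 223.6, 48.9, 83.2]
224 258 273 [0.492 0.057]
230 248 285 [0.486 0.079]
236 245 288 [0.483 0.101]
242 244 290 [0.477 0.122]
248 245 289 [0.478 0.144]
254 281 286 [0.432 0.158]
260 255 279 [0.482 0.185]
266 263 271 [0.468 0.202]
272 264 269 [0.467 0.221]
278 265 268 [0.465 0.239]
284 265 267 [0.463 0.256]
290 264 267 [0.462 0.273]
296 263 268 [0.46 0.29]
302 264 267 [0.458 0.306]
t 12.8 tcp [0.4925 0.0088 0.2422] yaw -1.604 tilt x [-0.003  0.024 -1.   ] open 0.0004 F [ 0.1  0.2 -0.1] M [-0.04  0.05 -0.04] q [-0.56  0.16  0.49  1.98 -0.11  1.02 -0.05]
  x 14.22 y 0.11 z -19.14 cm, turn -2.0
```

>>> carry_out(targets=[[[70, 0, 0, 0, -7.4], [70, 1.5, -0.1, -3.7, 0], [70, 1.5, -0.1, -3.7, 0], [70, 1.5, -0.1, -3.7, 0], [70, 1.5, -0.1, -3.7, 0], [70, 1.5, -0.1, -3.7, 0], [70, 1.5, -0.1, -3.7, 0], [70, 0, 0, 0, 0]]])

```text
t: 13.6
tool_pos: [0.4657, 0.2379, 0.1551]
eef_rot: [0.482, 0.529, -0.468, 0.518]
force: [0.3, -0.0, 0.2]
opening: 0.0602
```

```bash
python3 -c "
from h import *
go((.465,.232,.012,-1.475))"
```

```text
t 13.6 tcp [0.4657 0.2379 0.1551] yaw -1.474 tilt x [ 0.002  0.025 -1.   ] open 0.0602 F [ 0.3 -0.   0.2] M [-0.12  0.17  0.02] q [-0.84  0.31  0.32  2.01 -0.16  0.83 -0.34]
  x 14.31 y -0.13 z 0.58 cm, turn 0.0
```

>>> carry_out(targets=[[[70, 3.5, 0, 0.25, 0], [70, 3.5, 0, 0.25, 0], [70, 3.5, 0, 0.25, 0], [70, 2.5, 0, 0.2, 0], [70, 0.8, 0, 0, 0], [70, 0, 0, 0, 0], [0, 0, 0, 0, 0], [0, 0, 0, 0, 0], [0, 0, 0, 0, 0], [0, 0, 0, 0, 0], [0, 0, 0, 0, 0], [0, 0, 0, 0, 0]]], squeeze=60)

```text
t: 14.8
tool_pos: [0.4733, 0.2337, 0.0191]
eef_rot: [0.486, 0.528, -0.464, 0.52]
force: [-1.0, -0.0, -1.3]
opening: 0.0168
```

>>> carry_out(targets=[[[0, 0, 0, 0, 0], [0, 0, 0, 0, 0], [0, 0, 0, 0, 0], [0, -0.5, 0, 0, 0], [0, -0.5, 0, 0, 0], [0, -0.5, 0, 0, 0], [0, 0, 0, 0, 0]]])

```text
t: 15.5
tool_pos: [0.472, 0.233, 0.0346]
eef_rot: [0.486, 0.528, -0.464, 0.519]
force: [-0.4, 0.3, -4.2]
opening: 0.0136
```

```bash
python3 -c "
from h import *
go((.5,.15,.23,-1.57))"
```

```text
t 15.5 tcp [0.472  0.233  0.0346] yaw -1.473 tilt x [ 0.011  0.03  -0.999] open 0.0136 F [-0.4  0.3 -4.2] M [0.21 0.16 0.04] q [-0.76  0.5   0.25  2.08 -0.26  0.56 -0.23]
  x -19.54 y 1.98 z 8.53 cm, turn 5.6
```

>>> carry_out(targets=[[[0, -1.5, 0, 0, 0], [0, -2.5, 0.3, 0, 0], [0, -3, 0.3, 0.5, 0], [0, -3, 0.3, 1, 1], [0, -3, 0.3, 1, 1], [0, -3, 0.3, 1, 1], [0, -3, 0.3, 1, 1], [0, -1.5, 0.3, 1, 1], [0, 0, 0, 0.5, 0], [0, 0, 0, 0, 0]]])

```text
t: 16.5
tool_pos: [0.4921, 0.1649, 0.2446]
eef_rot: [0.507, 0.507, -0.489, 0.496]
force: [-0.5, 0.7, -3.8]
opening: 0.0133
```

>>> carry_out(targets=[[[0, 0, 0, 0, 0], [0, 0, 0, 0, 0], [0, 0, 0, 0, 0], [0, 0, 0, 0, 0], [0, 0, 0, 0, 0], [0, 0, 0, 0, 0], [0, 0, 0, 0, 0], [0, 0, 0, 0, 0]]], squeeze=14)

```text
t: 17.3
tool_pos: [0.4886, 0.166, 0.2394]
eef_rot: [0.503, 0.509, -0.491, 0.497]
force: [-0.2, -0.4, -3.1]
opening: 0.0137
```

```bash
python3 find.py; cp pics/sidef.png pics/sidef1.png; cp pics/topf.png pics/topf1.png; python3 -c "
from h import *
for c in('side','top'):
  for d in tip_of(c,'bead0'): print(c,np.round(d['position']),round(d['confidence'],2))"
```

```text
side pot [257. 247.] 0.57 [0.508 0.106 0.005]
side pot_grip [256. 194.] 0.94 [ 0.537 -0.068  0.043]
0.95 [235.5, 178.8, 52.2, 87.6]
179 259 260 [ 0.538 -0.138]
185 257 264 [ 0.53  -0.109]
191 257 264 [ 0.526 -0.081]
197 257 264 [ 0.522 -0.053]
203 257 264 [ 0.518 -0.027]
209 257 264 [ 0.514 -0.001]
215 257 265 [0.509 0.023]
221 242 275 [0.513 0.048]
227 238 283 [0.504 0.07 ]
233 237 287 [0.497 0.092]
239 237 287 [0.493 0.114]
245 238 284 [0.493 0.135]
251 239 280 [0.494 0.156]
257 242 277 [0.491 0.176]
263 253 270 [0.483 0.194]
t 17.65 tcp [0.4886 0.1661 0.2395] yaw -1.559 tilt x [-0.001  0.025 -1.   ] open 0.014 F [ 0.4  0.4 -3.7] M [-0.27  0.03 -0.01] q [-0.78  0.2   0.4   1.94 -0.12  1.02 -0.31]
  x 13.95 y 1.18 z -3.38 cm, turn 0.7
top [437. 253.] 0.72
top [258. 210.] 0.48
top [230. 191.] 0.41
```

```bash
python3 -c "
import cv2,numpy as np
a=cv2.imread('pics/sidef1.png')[130:330,170:410];b=cv2.imread('pics/topf1.png')[100:300,150:390]
cv2.imwrite('pics/c9.png',cv2.resize(np.hstack([a,b]),(800,333),interpolation=cv2.INTER_CUBIC))"
```

```text
(no output)
```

View pics/c9.png

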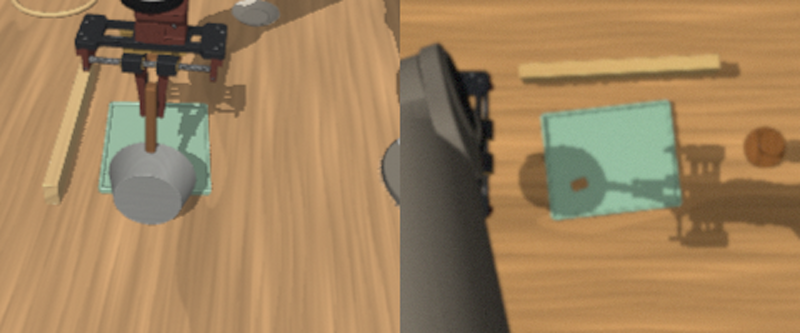

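>>> carry_out(targets=[[[0, 0, 0, 0, 0], [0, 0, 0, 0, 0], [0, 0, 0, 2, 0], [0, 0, 0, 4.5, 0], [0, 0, 0, 4.5, 0], [0, 0, 0, -4.5, 0], [0, 0, 0, -4.5, 0], [0, 0, 0, -2, 0], [0, 0, 0, 0, 0], [0, 0, 0, 0, 0], [0, 0, 0, 0, 0]]], squeeze=60)

```text
t: 18.85
tool_pos: [0.4913, 0.1615, 0.2408]
eef_rot: [0.506, 0.507, -0.491, 0.496]
force: [0.5, -0.9, -2.9]
opening: 0.0132
```

```bash
python3 -c "
from h import *
go()
for c in('side','top'):
  shot(c,c+'g')
  for d in tip_of(c,'bead0'): print(c,np.round(d['position']),round(d['confidence'],2),np.round(back(c,d['position'],.013)[:2],3))
go()
go()"
```

```text
t 18.85 tcp [0.4913 0.1615 0.2408] yaw -1.565 tilt x [ 0.004  0.025 -1.   ] open 0.0132 F [ 0.5 -0.9 -2.9] M [-0.22  0.09 -0.  ] q [-0.77  0.19  0.4   1.94 -0.11  1.01 -0.31]
side [267. 213.] 0.49 [ 0.498 -0.023]
side [286. 229.] 0.42 [0.435 0.034]
side [285. 232.] 0.38 [0.437 0.047]
top [259. 203.] 0.65 [0.487 0.035]
top [266. 194.] 0.65 [0.512 0.016]
top [259. 212.] 0.6 [0.46  0.035]
top [263. 219.] 0.58 [0.439 0.023]
top [228. 194.] 0.53 [0.512 0.125]
top [251. 218.] 0.53 [0.442 0.058]
top [280. 201.] 0.53 [ 0.491 -0.024]
top [267. 177.] 0.39 [0.56  0.013]
t 19.05 tcp [0.4914 0.1613 0.2408] yaw -1.566 tilt x [ 0.004  0.025 -1.   ] open 0.0136 F [-1.   0.2 -3.3] M [-0.19  0.05  0.05] q [-0.77  0.19  0.4   1.94 -0.11  1.01 -0.31]
t 19.05 tcp [0.4914 0.1613 0.2408] yaw -1.566 tilt x [ 0.004  0.025 -1.   ] open 0.0136 F [-1.   0.2 -3.3] M [-0.19  0.05  0.05] q [-0.77  0.19  0.4   1.94 -0.11  1.01 -0.31]
```

>>> carry_out(targets=[[[0, 0, 0, 3, 0], [0, 0, 0, 5, 0], [0, 0, 0, 4, 0], [0, 0, 0, -5, 0], [0, 0, 0, -5, 0], [0, 0, 0, 4.5, 0], [0, 0, 0, 4.5, 0], [0, 0, 0, -5, 0], [0, 0, 0, -5, 0], [0, 0, 0, -2, 0], [0, 0, 0, 0, 0], [0, 0, 0, 0, 0]]])

```text
t: 20.25
tool_pos: [0.4962, 0.1598, 0.2432]
eef_rot: [0.513, 0.5, -0.494, 0.493]
force: [-0.2, -0.5, -3.0]
opening: 0.0139
```

```bash
python3 -c "
from h import *
go()
for c in('side','top'):
  shot(c,c+'h')
  for d in tip_of(c,'bead0'): print(c,np.round(d['position']),round(d['confidence'],2),np.round(back(c,d['position'],.013)[:2],3))
d=trace('side','pot')[0];print(d['box'],d['confidence'])
a=cv2.imread('pics/sideh.png')[130:330,170:410];b=cv2.imread('pics/toph.png')[100:300,150:390]
cv2.imwrite('pics/c10.png',cv2.resize(np.hstack([a,b]),(800,333),interpolation=cv2.INTER_CUBIC))"
```

```text
t 20.25 tcp [0.4962 0.1598 0.2432] yaw -1.585 tilt x [ 0.013  0.025 -1.   ] open 0.0139 F [-0.2 -0.5 -3. ] M [-0.23  0.09  0.  ] q [-0.77  0.19  0.4   1.93 -0.11  1.01 -0.33]
side [285. 233.] 0.61 [0.437 0.052]
side [288. 229.] 0.51 [0.43  0.035]
side [267. 213.] 0.36 [ 0.499 -0.024]
top [231. 193.] 0.63 [0.514 0.117]
top [267. 175.] 0.63 [0.567 0.012]
top [256. 210.] 0.59 [0.465 0.044]
top [269. 191.] 0.53 [0.52  0.007]
top [262. 223.] 0.45 [0.428 0.026]
top [280. 199.] 0.41 [ 0.497 -0.024]
top [257. 202.] 0.41 [0.49  0.042]
top [250. 224.] 0.38 [0.427 0.06 ]
[232.3, 173.7, 52.1, 89.2] 0.74
```

View pics/c10.png

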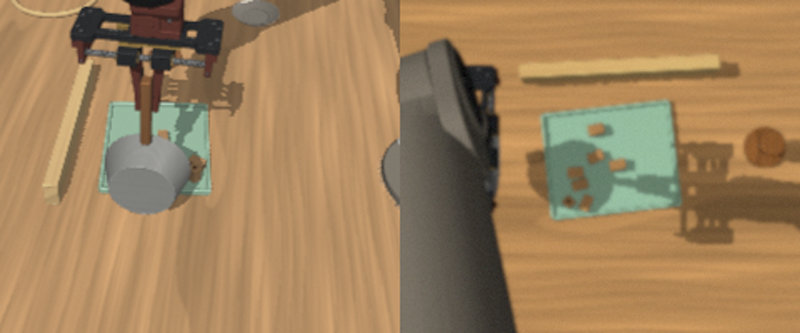

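>>> carry_out(targets=[[[0, 0, 0, -2, 0], [0, 0, 0, -3, 0], [0, 0, 0, -1, 0], [0, 0, 0, 0, 0], [0, 0, 0, 0, 0], [0, 0, 0, 0, 0], [0, 0, 0, 0, 0], [0, 0, 0, 0, 0]]], squeeze=8)

```text
t: 21.3
tool_pos: [0.4986, 0.2111, 0.2449]
eef_rot: [0.516, 0.496, -0.498, 0.49]
force: [-0.3, -0.3, -3.4]
opening: 0.0141
```

```bash
cat > tilt.py <<'E'
from ov import *
def potpts(g,yaw,th,L):
    """pot surface points for grip point g at L from the axis, tool yaw, tilt th"""
    a=np.linspace(0,2*np.pi,40,endpoint=False)
    rim=np.c_[.063*np.cos(a),.063*np.sin(a),0*a+.05]; foot=np.c_[.047*np.cos(a),.047*np.sin(a),0*a]
    P=np.vstack([rim,foot])-[-L,0,.038]
    return g+R.from_euler('ZY',[yaw,th]).apply(P)
if __name__=="__main__":
    s=state(); r=R.from_quat(s["eef_rot"]); z=r.apply([0,0,1]); yaw=np.arctan2(z[1],z[0]); g=np.array(s["tool_pos"])-.019*r.apply([1,0,0])
    go(); shot('side','st'); d=trace('side','pot')[0]; m=d['region'].astype(np.uint8)
    m=cv2.morphologyEx(m,cv2.MORPH_OPEN,np.ones((13,13),np.uint8))>0; print(d['confidence'],m.sum())
    res=[]
    for th in np.radians(np.arange(-10,150,4)):
        for L in np.arange(.08,.15,.006):
            h=cv2.convexHull(np.round(proj('side',potpts(g,yaw,th,L))).astype(np.int32)); n=np.zeros(m.shape,np.uint8); cv2.fillConvexPoly(n,h,1); n=n>0
            res.append(((n&m).sum()/(n|m).sum(),np.degrees(th),L))
    for q in sorted(res)[::-1][:6]: print(np.round(q,3))
E
python3 tilt.py
```

```text
t 21.3 tcp [0.4986 0.2111 0.2449] yaw -1.599 tilt x [ 0.013  0.023 -1.   ] open 0.0141 F [-0.3 -0.3 -3.4] M [-0.2   0.11 -0.01] q [-0.83  0.23  0.38  1.89 -0.11  1.02 -0.43]
0.92 1927
[ 0.931 86.     0.146]
[ 0.904 90.     0.14 ]
[ 0.888 90.     0.134]
[ 0.88  90.     0.146]
[ 0.868 86.     0.14 ]
[ 0.86  94.     0.134]
```

>>> carry_out(targets=[[[0, 0, 0, 0, 0], [0, 2, 0, 0, 0], [0, 2, 0, 0, 0], [0, 1.5, 0, 0, 0], [0, 0.4, 0, -1.2, 0], [0, 0.4, 0, -1.2, 0], [0, 0.4, 0, -1.3, 0], [0, 0.4, 0, -1.3, 0], [0, 0.8, 0, -2.8, 0], [0, 0.8, 0, -2.8, 0], [0, 0, 0, 0, 0]]], squeeze=20)

```text
t: 22.5
tool_pos: [0.5057, 0.3325, 0.1629]
eef_rot: [0.519, 0.496, -0.493, 0.491]
force: [-0.7, -0.2, -3.0]
opening: 0.014
```

```bash
python3 tilt.py
```

```text
t 22.5 tcp [0.5057 0.3325 0.1629] yaw -1.596 tilt x [ 0.02   0.031 -0.999] open 0.014 F [-0.7 -0.2 -3. ] M [-0.18  0.11  0.03] q [-0.92  0.42  0.32  1.83 -0.18  0.88 -0.54]
0.8 1696
[ 0.916 78.     0.14 ]
[ 0.915 78.     0.146]
[ 0.891 78.     0.134]
[ 0.851 82.     0.128]
[ 0.849 82.     0.134]
[ 0.847 78.     0.128]
```

>>> carry_out(targets=[[[0, 1, 0, 0, 0], [0, 1, 0, -0.3, 0], [0, 1, 0, -0.5, 0], [0, 1, 0, -0.5, 0], [0, 1, 0, -0.5, 0], [0, 0, 0, 0, 0]]])

```text
t: 23.2
tool_pos: [0.5328, 0.3686, 0.1447]
eef_rot: [0.547, 0.493, -0.47, 0.486]
force: [-1.7, -0.3, -1.9]
opening: 0.0144
```

```bash
python3 tilt.py
```

```text
t 23.2 tcp [0.5328 0.3686 0.1447] yaw -1.605 tilt x [ 0.072  0.083 -0.994] open 0.0144 F [-1.7 -0.3 -1.9] M [-0.4   0.47 -0.04] q [-0.92  0.47  0.3   1.8  -0.22  0.79 -0.54]
0.58 1036
[ 0.68  66.     0.146]
[ 0.662 66.     0.14 ]
[ 0.644 66.     0.134]
[ 0.637 70.     0.146]
[ 0.636 66.     0.128]
[ 0.621 70.     0.14 ]
```

```bash
python3 -c "
import cv2,numpy as np
a=cv2.imread('pics/side'+'st.png')[170:370,150:390]
from h import *
shot('top','tt');b=cv2.imread('pics/toptt.png')[100:300,70:310];go()
cv2.imwrite('pics/c11.png',cv2.resize(np.hstack([a,b]),(800,333),interpolation=cv2.INTER_CUBIC))"
```

```text
[ WARN:0@0.026] global loadsave.cpp:275 findDecoder imread_('pics/sidest.png'): can't open/read file: check file path/integrity
Traceback (most recent call last):
TypeError: 'NoneType' object is not subscriptable
```

```bash
python3 -c "
import cv2,numpy as np
a=cv2.imread('pics/st.png')[170:370,150:390]
from h import *
shot('top','tt');b=cv2.imread('pics/tt.png')[100:300,70:310];go()
cv2.imwrite('pics/c11.png',cv2.resize(np.hstack([a,b]),(800,333),interpolation=cv2.INTER_CUBIC))"
```

```text
t 23.35 tcp [0.5338 0.3677 0.1454] yaw -1.606 tilt x [ 0.074  0.083 -0.994] open 0.0137 F [-0.4  1.7  8.4] M [ 0.6   0.14 -0.  ] q [-0.92  0.47  0.3   1.8  -0.22  0.79 -0.54]
```

View pics/c11.png

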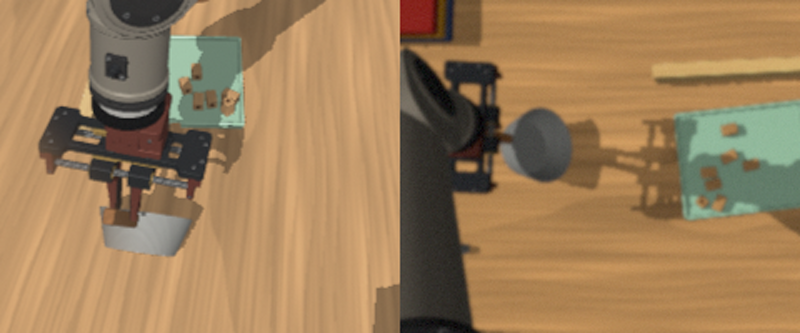

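>>> carry_out(targets=[[[0, 0, 0, 0, 0], [0, 0.5, -0.2, -1.2, 0], [0, 0.6, -0.2, -1.2, 0], [0, 0.8, -0.2, -1.2, 0], [0, 0.8, -0.2, -1.2, 0], [0, 1, -0.2, -1.2, 0], [0, 1, -0.2, -1, 0], [0, 0, 0, 0, 0]]], squeeze=12)

```text
t: 24.15
tool_pos: [0.5262, 0.4457, 0.0976]
eef_rot: [0.547, 0.492, -0.471, 0.487]
force: [0.1, 1.9, 0.7]
opening: 0.0136
```

```bash
python3 tilt.py; python3 -c "
from h import *
shot('top','tu')
print([(d['confidence'],d['box'],d['region'].sum()) for d in trace('top','pot')[:2]])
for c in('side','top'):
  for d in tip_of(c,'bead0'): print(c,np.round(d['position']),round(d['confidence'],2),np.round(back(c,d['position'],.013)[:2],3))"
```

```text
t 24.15 tcp [0.5262 0.4457 0.0976] yaw -1.608 tilt x [ 0.071  0.079 -0.994] open 0.0136 F [0.1 1.9 0.7] M [0.16 0.03 0.07] q [-0.99  0.59  0.28  1.73 -0.24  0.75 -0.63]
0.77 0
[0.00e+00 1.46e+02 1.46e-01]
[0.00e+00 1.46e+02 1.40e-01]
[0.00e+00 1.46e+02 1.34e-01]
[0.00e+00 1.46e+02 1.28e-01]
[0.00e+00 1.46e+02 1.22e-01]
[0.00e+00 1.46e+02 1.16e-01]
[(0.74, [94.8, 165.2, 71.4, 45.8], np.int64(1781))]
side [288. 226.] 0.62 [0.433 0.022]
side [287. 236.] 0.47 [0.431 0.061]
side [276. 230.] 0.43 [0.463 0.041]
side [266. 230.] 0.41 [0.493 0.046]
side [257. 251.] 0.39 [0.505 0.126]
top [267. 192.] 0.64 [0.517 0.012]
top [257. 203.] 0.62 [0.486 0.042]
top [269. 172.] 0.59 [0.574 0.007]
top [263. 220.] 0.57 [0.435 0.023]
top [230. 195.] 0.55 [0.508 0.118]
top [259. 209.] 0.44 [0.469 0.034]
top [281. 197.] 0.43 [ 0.503 -0.027]
top [248. 221.] 0.39 [0.435 0.067]
```

>>> carry_out(targets=[[[0, 1.3, -0.1, -0.9, 0], [0, 1.5, -0.1, -0.7, 0], [0, 1.5, -0.1, -0.6, 0], [0, 1.5, -0.1, -0.4, 0], [0, 1.5, -0.1, -0.2, 0], [0, 0, 0, 0, 0]]])

```text
t: 25.05
tool_pos: [0.5328, 0.4827, 0.0264]
eef_rot: [0.551, 0.491, -0.469, 0.485]
force: [-1.4, -2.9, 3.5]
opening: 0.0137
```

```bash
python3 -c "
from h import *
go()
for c in('side','top'):
  shot(c,c+'v')
  for n in ('pot','pot_grip'):
   for d in tip_of(c,n)[:2]: print(c,n,np.round(d['position']),round(d['confidence'],2),np.round(back(c,d['position'],.0 if n=='pot' else .038)[:2],3))
  d=trace(c,'pot')[0]; print(d['box'],d['region'].sum())"
```

```text
t 25.05 tcp [0.5328 0.4827 0.0264] yaw -1.612 tilt x [ 0.079  0.086 -0.993] open 0.0137 F [-1.4 -2.9  3.5] M [-0.6   0.5  -0.07] q [-0.99  0.72  0.25  1.69 -0.27  0.65 -0.65]
[202.9, 307.2, 57.4, 112.8] 839
top pot [137. 189.] 0.9 [0.528 0.391]
top pot_grip [ 88. 186.] 0.94 [0.532 0.517]
[99.2, 165.3, 56.1, 46.6] 1533
```

>>> carry_out(targets=[[[0, 0.5, 0, 0, 0], [0, 0, 0, 0, 0], [70, 0, 0, 0, 0], [70, 0, 0, 0, 0], [70, 0, 0, 0, 0], [70, 0, 0, 0, 0], [70, -2, 0, 0, 0], [70, -3, 0, 0, 0], [70, -3, 0, 0, 0], [70, -3, 0, 0, 0], [70, 0, 0, 0, 0]]])

```text
t: 26.55
tool_pos: [0.5264, 0.4713, 0.1422]
eef_rot: [0.554, 0.489, -0.467, 0.485]
force: [-0.1, 0.7, 0.2]
opening: 0.0615
```

```bash
sed -i "s/d=trace('side','pot')\[0\]; m=d/d=trace('top','pot')[0]; m=d/; s/^for v in range.*//; s/^    u=xs\[ys==v\].*//" find.py
cat >> find.py <<'E'
for u in range(xs.min(),xs.max()+1,6):
    v=ys[xs==u]; print(u,v.min(),v.max(),np.round(back('top',(u,v.mean()),.047)[:2],3))
E
python3 find.py
```

```text
side pot [228. 340.] 0.92 [0.53  0.386 0.005]
side pot [262. 220.] 0.34 [ 0.511 -0.002  0.005]
side pot_grip [213. 389.] 0.84 [0.532 0.508 0.043]
side pot_grip [255. 250.] 0.56 [0.507 0.15  0.043]
top pot [140. 188.] 0.72 [0.529 0.382 0.005]
top pot_grip [ 90. 188.] 0.83 [0.526 0.509 0.043]
0.89 [81.7, 166.1, 74.6, 41.7]
t 26.9 tcp [0.5234 0.4694 0.1344] yaw -1.614 tilt x [ 0.077  0.081 -0.994] open 0.0616 F [ 0.2  0.  -1.2] M [-0.15  0.1  -0.04] q [-1.03  0.57  0.3   1.67 -0.23  0.82 -0.68]
  x 3.44 y -1.18 z 27.02 cm, turn -2.5
83 185 186 [0.532 0.527]
89 183 189 [0.53 0.51]
95 184 189 [0.529 0.493]
101 185 189 [0.528 0.476]
107 185 190 [0.526 0.459]
113 182 194 [0.525 0.442]
119 174 205 [0.52  0.425]
125 169 209 [0.522 0.409]
131 167 210 [0.523 0.392]
137 167 210 [0.523 0.375]
143 169 208 [0.523 0.358]
149 172 205 [0.523 0.341]
155 181 197 [0.522 0.324]
```

>>> carry_out(targets=[[[70, 0, 0, 0, 1.8], [70, 2.5, -0.1, 0.3, 0], [70, 2.5, -0.1, 0.3, 0], [70, 2.5, -0.1, 0.3, 0], [70, 2.5, -0.1, 0.3, 0], [70, 1.2, 0, 0, 0], [70, 0, 0, 0, 0]]])

```text
t: 27.6
tool_pos: [0.5266, 0.4663, 0.0146]
eef_rot: [0.559, 0.48, -0.483, 0.474]
force: [-0.6, 0.3, 0.3]
opening: 0.0614
```

```bash
python3 -c "
from h import *
go((.528,.467,.019,-1.646))"
```

```text
t 27.6 tcp [0.5266 0.4663 0.0146] yaw -1.655 tilt x [ 0.074  0.078 -0.994] open 0.0614 F [-0.6  0.3  0.3] M [-0.13  0.11  0.04] q [-0.99  0.72  0.26  1.72 -0.29  0.63 -0.67]
  x -0.44 y 0.13 z -0.08 cm, turn -0.5
```

>>> carry_out(targets=[[[70, -0.4, 0, 0, 0], [0, 0, 0, 0, 0], [0, 0, 0, 0, 0], [0, 0, 0, 0, 0], [0, 0, 0, 0, 0], [0, 0, 0, 0, 0], [0, 0, 0, 0, 0], [0, 0, 0, 0, 0], [0, 0, 0, 0, 0], [0, 0, 0, 0, 0]]], squeeze=60)

```text
t: 28.6
tool_pos: [0.5294, 0.4679, 0.0255]
eef_rot: [0.562, 0.479, -0.48, 0.474]
force: [-0.8, -1.0, 1.8]
opening: 0.0137
```

>>> carry_out(targets=[[[0, -1, 0, 0, 0], [0, -2, 0, 0, 0], [0, -3, 0, 0, 0], [0, -3, 0, 0, 0], [0, -3, 0, 0, 0], [0, -2, 0, 0, 0], [0, 0, 0, 0, 0], [0, 0, 0, 0, 0]]])

```text
t: 29.4
tool_pos: [0.5138, 0.4544, 0.1663]
eef_rot: [0.559, 0.48, -0.483, 0.473]
force: [0.2, 0.4, -3.4]
opening: 0.0139
```

```bash
python3 tilt.py; python3 -c "
from h import *
go((.531,-.192,.2,-1.57))"
```

```text
t 29.4 tcp [0.5138 0.4544 0.1663] yaw -1.657 tilt x [ 0.073  0.078 -0.994] open 0.0139 F [ 0.2  0.4 -3.4] M [0.05 0.21 0.02] q [-1.05  0.51  0.33  1.69 -0.22  0.87 -0.73]
0.67 0
[0.00e+00 1.46e+02 1.46e-01]
[0.00e+00 1.46e+02 1.40e-01]
[0.00e+00 1.46e+02 1.34e-01]
[0.00e+00 1.46e+02 1.28e-01]
[0.00e+00 1.46e+02 1.22e-01]
[0.00e+00 1.46e+02 1.16e-01]
t 29.5 tcp [0.5138 0.4542 0.1656] yaw -1.657 tilt x [ 0.072  0.077 -0.994] open 0.0138 F [ 0.6  0.  -3.2] M [ 0.03  0.14 -0.03] q [-1.05  0.51  0.33  1.69 -0.22  0.87 -0.73]
  x -3.44 y 7.31 z 64.23 cm, turn -5.0
```

>>> carry_out(targets=[[[0, -0.5, 0.2, 1.5, 0], [0, -0.5, 0.4, 3, 0], [0, -0.5, 0.5, 4, 0], [0, -0.5, 0.5, 4.5, 0], [0, -0.5, 0.5, 4.5, 0], [0, -0.5, 0.5, 4.5, 0], [0, -0.5, 0.5, 4.5, 0], [0, -0.5, 0.5, 4.5, 0], [0, -0.5, 0.5, 4.5, 0], [0, -0.5, 0.5, 4.5, 0], [0, -0.5, 0.5, 3.5, 0], [0, 0, 0, 2, 0]]])

```text
t: 30.7
tool_pos: [0.5106, -0.0347, 0.1777]
eef_rot: [0.552, 0.48, -0.491, 0.472]
force: [0.7, -0.0, -2.9]
opening: 0.0136
```

>>> carry_out(targets=[[[0, -0.2, 0.4, 2, 0], [0, -0.3, 0.4, 4, 0], [0, -0.3, 0.4, 4, 0], [0, -0.2, 0.4, 3, 0], [0, 0, 0, 1.5, 0], [0, 0, 0, 0, 0], [0, 0, 0, 0, 0]]])

```text
t: 31.4
tool_pos: [0.5003, -0.1958, 0.1732]
eef_rot: [0.552, 0.48, -0.498, 0.466]
force: [-0.1, 0.7, -3.0]
opening: 0.0139
```

```bash
python3 tilt.py; python3 find.py; python3 -c "
import cv2,numpy as np
a=cv2.imread('pics/st.png')[90:290,170:410];b=cv2.imread('pics/topf.png')[100:300,230:470]
cv2.imwrite('pics/c12.png',cv2.resize(np.hstack([a,b]),(800,333),interpolation=cv2.INTER_CUBIC))"
```

```text
t 31.4 tcp [ 0.5003 -0.1958  0.1732] yaw -1.675 tilt x [ 0.044  0.065 -0.997] open 0.0139 F [-0.1  0.7 -3. ] M [0.14 0.1  0.03] q [-0.13  0.33  0.53  1.98 -0.31  0.89  0.47]
0.65 0
[0.00e+00 1.46e+02 1.46e-01]
[0.00e+00 1.46e+02 1.40e-01]
[0.00e+00 1.46e+02 1.34e-01]
[0.00e+00 1.46e+02 1.28e-01]
[0.00e+00 1.46e+02 1.22e-01]
[0.00e+00 1.46e+02 1.16e-01]
side pot [281. 125.] 0.67 [ 0.514 -0.543  0.005]
side pot_grip [270. 139.] 0.93 [ 0.534 -0.379  0.043]
side pot_grip [289. 228.] 0.68 [0.426 0.06  0.043]
top pot [260. 212.] 0.25 [0.459 0.034 0.005]
top pot_grip [331. 190.] 0.49 [ 0.52  -0.167  0.043]
0.62 [318.8, 183.4, 25.9, 7.3]
t 31.85 tcp [ 0.5018 -0.1952  0.1739] yaw -1.672 tilt x [ 0.045  0.065 -0.997] open 0.0136 F [-0.2 -0.1 -2.4] M [0.03 0.16 0.03] q [-0.13  0.33  0.53  1.97 -0.31  0.89  0.47]
  x 7.39 y -4.16 z -39.30 cm, turn -5.8
319 187 188 [ 0.526 -0.133]
325 185 191 [ 0.524 -0.15 ]
331 185 192 [ 0.523 -0.166]
337 186 192 [ 0.521 -0.183]
343 187 192 [ 0.52  -0.199]
```

```bash
cat > fitpot.py <<'E'
from tilt import *
import sys
z0=float(sys.argv[1]); go(); shot('side','sf')
print(np.round(back('side',tip_of('side','pot')[0]['position'],z0),3))
for d in trace('side','pot')[:2]: print(d['confidence'],d['box'],d['region'].sum())
m=trace('side','pot')[0]['region'].astype(np.uint8); m=cv2.morphologyEx(m,cv2.MORPH_OPEN,np.ones((7,7),np.uint8))>0
res=[]
for x in np.arange(.47,.57,.004):
    for y in np.arange(-.33,-.23,.004):
        P=potpts(np.array([x,y,z0+.038]),0,0,0.)
        h=cv2.convexHull(np.round(proj('side',P)).astype(np.int32)); n=np.zeros(m.shape,np.uint8); cv2.fillConvexPoly(n,h,1); n=n>0
        res.append(((n&m).sum()/(n|m).sum(),x,y))
for q in sorted(res)[::-1][:5]: print(np.round(q,3))
E
python3 fitpot.py .149
```

```text
t 31.85 tcp [ 0.5018 -0.1952  0.1739] yaw -1.672 tilt x [ 0.045  0.065 -0.997] open 0.0136 F [-0.2 -0.1 -2.4] M [0.03 0.16 0.03] q [-0.13  0.33  0.53  1.97 -0.31  0.89  0.47]
[ 0.504 -0.303  0.149]
0.76 [262.0, 104.9, 37.6, 47.5] 562
[ 0.262  0.49  -0.29 ]
[ 0.261  0.482 -0.29 ]
[ 0.261  0.478 -0.294]
[ 0.261  0.474 -0.294]
[ 0.261  0.474 -0.29 ]
```

View pics/c12.png

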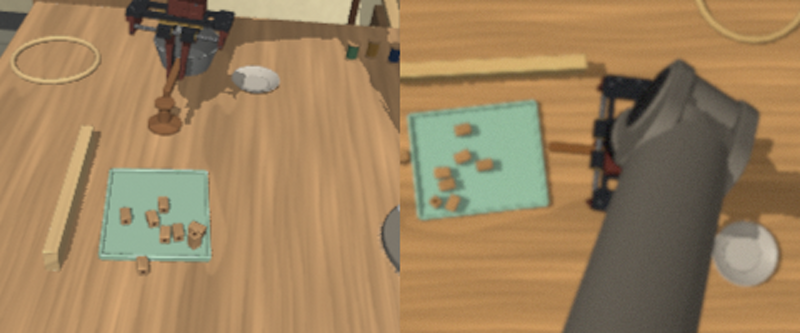

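>>> carry_out(targets=[[[0, 0, 1.1, -0.1, 0], [0, 0, 1.2, -0.1, 0], [0, 0, 1.2, -0.1, 0], [0, 2, -0.1, 0.1, 0], [0, 2, -0.1, 0.1, 0], [0, 2, -0.1, 0.1, 0], [0, 0, 0, 0, 0], [0, 0, 0, 0, 0]]])

```text
t: 32.85
tool_pos: [0.5473, -0.195, 0.1144]
eef_rot: [0.552, 0.479, -0.496, 0.469]
force: [0.1, -0.2, -2.4]
opening: 0.0138
```

```bash
python3 -c "
from h import *
go((.538,-.1948,.088,-1.672))
shot('top','tw');shot('side','sw')
d=trace('top','pot')[0];m=d['region'];ys,xs=np.nonzero(m);print(d['box'],d['confidence'])
for u in range(xs.min()+1,xs.max(),5): print(u,np.round(back('top',(u,ys[xs==u].mean()),.13)[:2],3))
for d in tip_of('side','pot')[:2]: print(d['confidence'],np.round(back('side',d['position'],.075),3))
"
```

```text
t 32.85 tcp [ 0.5473 -0.195   0.1144] yaw -1.669 tilt x [ 0.051  0.063 -0.997] open 0.0138 F [ 0.1 -0.2 -2.4] M [ 0.09  0.12 -0.  ] q [-0.08  0.47  0.47  1.93 -0.4   0.8   0.52]
  x 2.64 y -0.93 z 0.08 cm, turn 0.2
[314.8, 166.9, 28.3, 9.7] 0.6
317 [ 0.551 -0.119]
322 [ 0.551 -0.132]
327 [ 0.549 -0.145]
332 [ 0.548 -0.157]
337 [ 0.547 -0.17 ]
0.81 [ 0.536 -0.304  0.075]
```

>>> carry_out(targets=[[[0, 0, -0.8, 0.1, 0], [0, 1, 0, 0.1, 0], [0, 1, 0, 0.1, 0], [0, 0.4, 0, 0, 0], [0, 0, 0, 0, 0]]])

```text
t: 33.55
tool_pos: [0.5399, -0.196, 0.0903]
eef_rot: [0.553, 0.478, -0.495, 0.47]
force: [0.3, 0.1, -3.8]
opening: 0.0139
```

```bash
python3 -c "
from h import *
go((.5395,-.1955,.086,-1.672))
"
```

```text
t 33.55 tcp [ 0.5399 -0.196   0.0903] yaw -1.669 tilt x [ 0.055  0.063 -0.997] open 0.0139 F [ 0.3  0.1 -3.8] M [ 0.11  0.13 -0.03] q [-0.06  0.5   0.45  1.96 -0.43  0.74  0.56]
  x 0.43 y -0.05 z -0.04 cm, turn 0.2
```

>>> carry_out(targets=[[[0, 0.3, 0, 0, 0], [0, 0.2, 0, 0, 0], [0, 0, 0, 0, 0]]])

```text
t: 33.85
tool_pos: [0.5403, -0.1957, 0.0846]
eef_rot: [0.553, 0.478, -0.495, 0.47]
force: [0.3, 0.4, -2.4]
opening: 0.0135
```

>>> carry_out(targets=[[[0, 0.2, 0, 0, 0], [0, 0, 0, 0, 0]]])

```text
t: 34.05
tool_pos: [0.5408, -0.1956, 0.0827]
eef_rot: [0.553, 0.477, -0.495, 0.471]
force: [-0.1, -1.0, -3.3]
opening: 0.0135
```

>>> carry_out(targets=[[[0, 0.2, 0, 0, 0], [0, 0, 0, 0, 0]]])

```text
t: 34.25
tool_pos: [0.5415, -0.1955, 0.0818]
eef_rot: [0.554, 0.477, -0.494, 0.471]
force: [-1.8, 0.6, 3.7]
opening: 0.0135
```

```bash
python3 -c "
from h import *
go()
"
```

```text
t 34.25 tcp [ 0.5415 -0.1955  0.0818] yaw -1.669 tilt x [ 0.056  0.063 -0.996] open 0.0135 F [-1.8  0.6  3.7] M [-0.14  0.86 -0.13] q [-0.06  0.51  0.44  1.96 -0.44  0.73  0.57]
```

>>> carry_out(targets=[[[20, 0, 0, 0, 0], [30, 0, 0, 0, 0], [45, 0, 0, 0, 0], [50, 0, 0, 0, 0], [50, 0, 0, 0, 0], [50, 0, 0, 0, 0], [50, 0, 0, 0, 0]]])

```text
t: 34.95
tool_pos: [0.543, -0.1964, 0.0827]
eef_rot: [0.554, 0.476, -0.494, 0.472]
force: [0.6, 0.3, 0.4]
opening: 0.044
```

>>> carry_out(targets=[[[50, -1, 0, 0, 0], [50, -2, 0, 0, 0], [50, -3, 0, 0, 0], [50, -3, 0, 0, 0], [50, -2, 0, -2, 0], [50, 0, 0, -4, 0], [50, 0, 0, -5, 0], [50, 0, 0, -5, 0], [50, 0, 0, -3, 0], [50, 0, 0, 0, 0]]])

```text
t: 35.95
tool_pos: [0.5563, -0.012, 0.217]
eef_rot: [0.557, 0.472, -0.494, 0.471]
force: [-0.2, 0.5, 0.7]
opening: 0.0434
```

```bash
cat > beads.py <<'E'
from h import *
s=state(); go()
for c,zz in (('top',.018),('side',.018)):
    shot(c,c+'b')
    for d in tip_of(c,'pot')[:2]: print(c,'pot',round(d['confidence'],2),np.round(back(c,d['position'],.06)[:2],3))
    for d in tip_of(c,'bead0'): print(c,np.round(d['position']),round(d['confidence'],2),np.round(back(c,d['position'],.013)[:2],3),'ledge',np.round(back(c,d['position'],.054)[:2],3))
E
python3 beads.py
cat > pot.py <<'E'
from ov import *
res=[]
for c in('side','top'):
    m=trace(c,'pot')[0]['region'].astype(np.uint8);m=cv2.morphologyEx(m,cv2.MORPH_OPEN,np.ones((7,7),np.uint8))>0
    from tilt import potpts
    res=[]
    for x in np.arange(.49,.57,.004):
        for y in np.arange(-.32,-.24,.004):
            h=cv2.convexHull(np.round(proj(c,potpts(np.array([x,y,.098]),0,0,0.))).astype(np.int32)); n=np.zeros(m.shape,np.uint8); cv2.fillConvexPoly(n,h,1); n=n>0
            res.append(((n&m).sum()/(n|m).sum(),x,y))
    print(c,[np.round(q,3).tolist() for q in sorted(res)[::-1][:4]])
E
python3 pot.py
```

```text
t 35.95 tcp [ 0.5563 -0.012   0.217 ] yaw -1.677 tilt x [ 0.066  0.061 -0.996] open 0.0434 F [-0.2  0.5  0.7] M [-0.13  0.15  0.01] q [-0.46  0.27  0.49  1.92 -0.24  0.93  0.04]
top pot 0.93 [ 0.532 -0.276]
top [228. 193.] 0.47 [0.513 0.124] ledge [0.508 0.119]
side pot 0.8 [ 0.522 -0.273]
side [287. 234.] 0.62 [0.431 0.056] ledge [0.429 0.095]
side [289. 228.] 0.58 [0.428 0.03 ] ledge [0.426 0.071]
side [258. 250.] 0.57 [0.504 0.122] ledge [0.498 0.158]
side [283. 229.] 0.55 [0.444 0.036] ledge [0.441 0.077]
side [271. 215.] 0.55 [ 0.484 -0.016] ledge [0.479 0.027]
side [266. 229.] 0.48 [0.491 0.041] ledge [0.486 0.081]
side [246. 217.] 0.39 [0.558 0.   ] ledge [0.55  0.043]Traceback (most recent call last):
  File "pot.py", line 4, in <module>
    m=trace(c,'pot')[0]['region'].astype(np.uint8);m=cv2.morphologyEx(m,cv2.MORPH_OPEN,np.ones((7,7),np.uint8))>0
      ~~~~~~~~~~~~~~^^^
IndexError: list index out of range
```

>>> carry_out(targets=[[[60, 0, 0, -3, 0], [60, 0, 0, -4.5, 0], [60, 0, 0, -4.5, 0], [60, 0, 0, -4.5, 0], [60, 0, 0, -3, 0], [60, 0, 0, 0, 0]]])

```text
t: 36.9
tool_pos: [0.5814, 0.1705, 0.2284]
eef_rot: [0.563, 0.463, -0.502, 0.465]
force: [-0.5, -0.6, 0.3]
opening: 0.0526
```

```bash
cat > seg.py <<'E'
from ov import *
go(); im=shot('top','seg'); hsv=cv2.cvtColor(im,cv2.COLOR_RGB2HSV)
ds=tip_of('top','bead0'); print('net',[(np.round(d['position']).tolist(),round(d['confidence'],2)) for d in ds])
# on the mat: everything inside the mat that is not greenish
mat=np.zeros(im.shape[:2],np.uint8); cv2.fillConvexPoly(mat,np.round(proj('top',box(.508,-.008,.09,.17,.21,.008))).astype(np.int32),1)
m=((hsv[...,0]<30)|(hsv[...,0]>150)).astype(np.uint8)*mat
big=cv2.resize(im,None,fx=4,fy=4,interpolation=cv2.INTER_CUBIC); h4=cv2.cvtColor(big,cv2.COLOR_RGB2HSV)
m4=((h4[...,0]<38)&(h4[...,1]>50)).astype(np.uint8)*cv2.resize(mat,None,fx=4,fy=4,interpolation=cv2.INTER_NEAREST)
cs,_=cv2.findContours(m4,0,2)
for k in cs:
    if cv2.contourArea(k)<200: continue
    c,wh,a=cv2.minAreaRect(k); P=np.array([back('top',((u+.5)/4-.5,(v+.5)/4-.5),.018)[:2] for u,v in cv2.boxPoints((c,wh,a))])
    e=P[1]-P[0],P[2]-P[1]; l=max(e,key=np.linalg.norm); print('bead',np.round(P.mean(0),3),'size',np.round([np.linalg.norm(q)*1000 for q in e]),'long axis deg',round(np.degrees(np.arctan2(l[1],l[0]))%180),'px',np.round(np.array(c)/4,1),'area',cv2.contourArea(k)/16)
cr=big[560:1000,860:1290]; cv2.imwrite('pics/seg4.png',cv2.cvtColor(cr,cv2.COLOR_RGB2BGR))
cv2.imwrite('pics/segm.png',m4[560:1000,860:1290]*255)
E
python3 seg.py; python3 pot.py
```

```text
t 36.9 tcp [0.5814 0.1705 0.2284] yaw -1.706 tilt x [ 0.066  0.055 -0.996] open 0.0526 F [-0.5 -0.6  0.3] M [-0.15  0.15  0.01] q [-0.72  0.33  0.44  1.81 -0.21  0.96 -0.33]
net [([230.0, 193.0], 0.57), ([257.0, 220.0], 0.54), ([267.0, 194.0], 0.5), ([258.0, 201.0], 0.49), ([269.0, 174.0], 0.48), ([262.0, 222.0], 0.47), ([252.0, 223.0], 0.39)]
bead [0.434 0.04 ] size [49. 45.] long axis deg 137 px [257.5 221.4] area 189.875
bead [0.485 0.047] size [31. 21.] long axis deg 95 px [255.3 203.5] area 68.28125
bead [ 0.498 -0.026] size [31. 21.] long axis deg 99 px [280.7 198.9] area 68.3125
bead [0.512 0.012] size [30. 22.] long axis deg 117 px [267.5 194.1] area 69.125
bead [0.559 0.012] size [31. 21.] long axis deg 102 px [267.7 177.7] area 68.03125Traceback (most recent call last):
  File "pot.py", line 4, in <module>
    m=trace(c,'pot')[0]['region'].astype(np.uint8);m=cv2.morphologyEx(m,cv2.MORPH_OPEN,np.ones((7,7),np.uint8))>0
      ~~~~~~~~~~~~~~^^^
IndexError: list index out of range
```

```bash
python3 -c "
from h import *
go((.5814,.1705,.22,-1.45),(.559,.012,.07,-1.45),(.559,.012,.009,-1.45))
"
```

```text
t 37.05 tcp [0.5814 0.1641 0.2283] yaw -1.713 tilt x [ 0.066  0.052 -0.996] open 0.0528 F [0.4 0.1 0.3] M [-0.18  0.15 -0.01] q [-0.71  0.33  0.44  1.81 -0.21  0.96 -0.33]
  x 0.83 y -0.09 z -0.63 cm, turn -15.1
  x 15.00 y -4.13 z 15.46 cm, turn -0.0
  x 6.10 y 0.00 z 0.00 cm, turn -0.0
```

View pics/seg4.png

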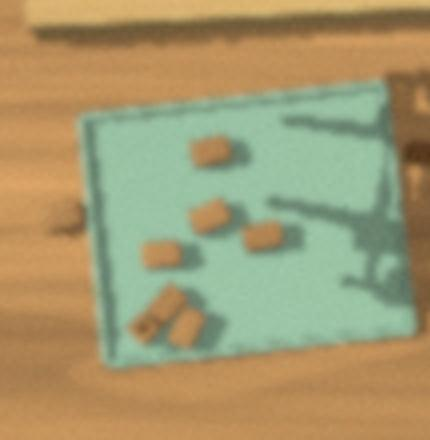

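```bash
cat >> h.py <<'E'
def go(*pts):
    """exact tool-frame shifts: each target (x,y,z,yaw): turn about the tool's x, with the shift in the frame before the turn"""
    s=state(); r=R.from_quat(s["eef_rot"]); p=np.array(s["tool_pos"])
    yw=lambda r:np.arctan2(*r.apply([0,0,1])[1::-1])
    print("t",round(s["t"],2),"tcp",np.round(p,4),"yaw",round(yw(r),3),"tilt x",np.round(r.apply([1,0,0])[:2],3),"open",round(s["opening"],4),"F",np.round(s["force"],1))
    for q in pts:
        d=r.inv().apply(np.array(q[:3])-p)*100; a=-(q[3]-yw(r)); print("  x %.2f y %.2f z %.2f cm, turn %.1f"%(*d,np.degrees(a)))
        p=np.array(q[:3]); r=r*R.from_rotvec([a,0,0])
E
python3 -c "
from h import *
go((.5814,.1641,.2283,-1.45),(.559,.012,.05,-1.45),(.559,.012,.009,-1.45))
"
```

```text
t 37.05 tcp [0.5814 0.1641 0.2283] yaw -1.713 tilt x [0.066 0.052] open 0.0528 F [0.4 0.1 0.3]
  x 0.00 y 0.00 z 0.00 cm, turn -15.1
  x 16.83 y -5.27 z 15.60 cm, turn -0.0
  x 4.09 y -0.29 z 0.18 cm, turn -0.0
```

>>> carry_out(targets=[[[50, 0, 0, 0, -7.5], [50, 0, 0, 0, -7.5], [50, 2.8, -0.9, 2.6, 0], [50, 2.8, -0.9, 2.6, 0], [50, 2.8, -0.9, 2.6, 0], [50, 2.8, -0.9, 2.6, 0], [50, 2.8, -0.9, 2.6, 0], [50, 2.8, -0.9, 2.6, 0], [50, 0, 0, 0, 0]]])

```text
t: 37.95
tool_pos: [0.5564, -0.0168, 0.0471]
eef_rot: [0.503, 0.515, -0.445, 0.532]
force: [-0.3, -1.6, 0.5]
opening: 0.0438
```

```bash
python3 -c "
from h import *
go((.559,.012,.009,-1.45))
"
```

```text
t 37.95 tcp [ 0.5564 -0.0168  0.0471] yaw -1.47 tilt x [0.072 0.045] open 0.0438 F [-0.3 -1.6  0.5]
  x 3.95 y 0.25 z -2.69 cm, turn -1.2
```

>>> carry_out(targets=[[[50, 0, 0.1, -1.3, 0], [50, 0, 0.1, -1.3, 0], [50, 0, 0, 0, 0]]])

```text
t: 38.25
tool_pos: [0.5564, 0.0089, 0.05]
eef_rot: [0.505, 0.513, -0.447, 0.531]
force: [0.3, -0.1, -0.5]
opening: 0.0441
```

```bash
python3 -c "
from h import *
go((.559,.012,.009,-1.47))
"
```

```text
t 38.25 tcp [0.5564 0.0089 0.05  ] yaw -1.476 tilt x [0.074 0.044] open 0.0441 F [ 0.3 -0.1 -0.5]
  x 4.12 y -0.03 z -0.13 cm, turn -0.4
```

>>> carry_out(targets=[[[50, 1.6, 0, 0, 0], [50, 1.5, 0, 0, 0], [50, 0.8, 0, -0.1, 0], [50, 0, 0, 0, 0], [0, 0, 0, 0, 0], [0, 0, 0, 0, 0], [0, 0, 0, 0, 0], [0, 0, 0, 0, 0], [0, 0, 0, 0, 0], [0, 0, 0, 0, 0]]], squeeze=20)

```text
t: 39.25
tool_pos: [0.5615, 0.0153, 0.0098]
eef_rot: [0.505, 0.514, -0.444, 0.533]
force: [0.5, -0.6, 0.7]
opening: 0.0179
```

>>> carry_out(targets=[[[0, -2, 0, 0, 0], [0, -3, 0, 0, 0], [0, -3, 0, 0, 0], [0, -1, 0, 0, 0], [0, 0, 0, 0, 0]]])

```text
t: 39.75
tool_pos: [0.5536, 0.0109, 0.1018]
eef_rot: [0.505, 0.514, -0.444, 0.533]
force: [-0.2, 0.4, 0.3]
opening: 0.0181
```

```bash
cat > w.py <<'E'
from h import *
led=np.array([.658,-.02]); 
def L(s,z,yaw=-1.5): return (led[0]-.046*s,led[1]+s,z,yaw)
E
python3 -c "
from w import *
go(L(-.13,.075),L(-.13,.051))
"
```

```text
t 39.75 tcp [0.5536 0.0109 0.1018] yaw -1.471 tilt x [0.077 0.046] open 0.0181 F [-0.2  0.4  0.3]
  x 2.78 y 9.18 z 17.20 cm, turn 1.7
  x 2.39 y -0.19 z 0.10 cm, turn 0.0
```

>>> carry_out(targets=[[[0, 0, 0.9, 1.7, 0], [0, 0, 1.8, 3.4, 0], [0, 0, 1.8, 3.4, 0], [0, 0, 1.8, 3.4, 0], [0, 0, 1.7, 3.2, 0], [0, 0, 0.8, 1.5, 0], [0, 0, 0.3, 0.6, 0], [0, 0, 0, 0, 0]]])

```text
t: 40.55
tool_pos: [0.6607, -0.1527, 0.0895]
eef_rot: [0.501, 0.52, -0.445, 0.53]
force: [0.5, -0.0, -0.1]
opening: 0.0184
```

```bash
python3 -c "
from w import *
go(L(-.13,.06),L(-.13,.051))
"
```

```text
t 40.55 tcp [ 0.6607 -0.1527  0.0895] yaw -1.465 tilt x [0.064 0.05 ] open 0.0184 F [ 0.5 -0.  -0.1]
  x 2.97 y 0.15 z -0.11 cm, turn 2.0
  x 0.90 y -0.06 z 0.04 cm, turn 0.0
```

>>> carry_out(targets=[[[0, 1.5, 0.1, -0.1, 0], [0, 1.5, 0, 0, 0], [0, 0.7, 0, 0, 0], [0, 0.2, 0, 0, 0], [0, 0, 0, 0, 0], [25, 0, 0, 0, 0], [35, 0, 0, 0, 0], [50, 0, 0, 0, 0], [50, 0, 0, 0, 0]]])

```text
t: 41.45
tool_pos: [0.6618, -0.1421, 0.0453]
eef_rot: [0.499, 0.524, -0.443, 0.53]
force: [-0.4, 0.5, -0.2]
opening: 0.0418
```

>>> carry_out(targets=[[[50, -1, 0, 0, 0], [50, -2.5, 0, 0, 0], [50, -2.5, 0, -1, 0], [50, 0, 0, 0, 0]]])

```text
t: 41.85
tool_pos: [0.6563, -0.135, 0.1079]
eef_rot: [0.499, 0.524, -0.443, 0.529]
force: [-0.3, 0.8, 0.5]
opening: 0.0442
```

```bash
python3 beads.py; python3 -c "
from w import *
go((.512,.012,.05,-1.4),(.512,.012,.009,-1.4))
"
```

```text
t 41.85 tcp [ 0.6563 -0.135   0.1079] yaw -1.457 tilt x [0.058 0.054] open 0.0442 F [-0.3  0.8  0.5]
top pot 0.63 [ 0.536 -0.274]
top [261. 222.] 0.62 [0.432 0.029] ledge [0.43  0.028]
top [250. 220.] 0.52 [0.437 0.061] ledge [0.435 0.059]
top [256. 215.] 0.52 [0.45  0.043] ledge [0.447 0.041]
top [226. 192.] 0.51 [0.517 0.131] ledge [0.512 0.125]
top [256. 200.] 0.46 [0.495 0.045] ledge [0.491 0.042]
top [269. 192.] 0.44 [0.516 0.008] ledge [0.511 0.007]
top [282. 198.] 0.39 [ 0.5  -0.03] ledge [ 0.496 -0.029]
side pot 0.59 [ 0.526 -0.292]
side [256. 248.] 0.64 [0.509 0.118] ledge [0.502 0.154]
side [262. 224.] 0.63 [0.505 0.026] ledge [0.499 0.067]
side [288. 234.] 0.61 [0.43  0.053] ledge [0.428 0.093]
side [268. 232.] 0.6 [0.486 0.053] ledge [0.481 0.092]
side [221. 172.] 0.58 [ 0.676 -0.203] ledge [ 0.661 -0.15 ]
side [268. 213.] 0.54 [ 0.495 -0.025] ledge [0.489 0.018]
side [286. 225.] 0.43 [0.438 0.017] ledge [0.435 0.059]
side [284. 231.] 0.37 [0.442 0.043] ledge [0.44  0.083]
t 42.15 tcp [ 0.6535 -0.1359  0.103 ] yaw -1.459 tilt x [0.05  0.054] open 0.0438 F [-0.2  0.3  0.5]
  x 5.37 y -12.74 z -16.00 cm, turn -3.4
  x 4.09 y -0.24 z 0.18 cm, turn -0.0
```

>>> carry_out(targets=[[[40, 0, -1, -1.2, -4], [40, 0.5, -2, -2.5, -4], [40, 0.8, -2.2, -2.8, 0], [40, 0.8, -2.2, -2.8, 0], [40, 0.8, -2.2, -2.8, 0], [40, 0.8, -1.7, -2.2, 0], [40, 0.8, -0.9, -1, 0], [40, 0.4, -0.3, -0.4, 0], [40, 0, 0, 0, 0]]])

```text
t: 43.05
tool_pos: [0.4892, -0.008, 0.0452]
eef_rot: [0.456, 0.558, -0.41, 0.559]
force: [0.2, -0.0, 0.4]
opening: 0.0347
```

```bash
python3 -c "
from w import *
go((.512,.011,.010,-1.3))
"
```

```text
t 43.05 tcp [ 0.4892 -0.008   0.0452] yaw -1.317 tilt x [0.041 0.05 ] open 0.0347 F [ 0.2 -0.   0.4]
  x 3.70 y 2.50 z -1.13 cm, turn -1.0
```

>>> carry_out(targets=[[[40, 0, 1.3, -0.6, 0], [40, 0, 1.1, -0.5, 0], [40, 0, 0, 0, 0], [40, 1.5, 0, 0, 0], [40, 1.2, 0, 0, 0], [40, 0.6, 0, 0, 0], [40, 0, 0, 0, 0], [0, 0, 0, 0, 0], [0, 0, 0, 0, 0], [0, 0, 0, 0, 0], [0, 0, 0, 0, 0], [0, 0, 0, 0, 0]]])

```text
t: 44.25
tool_pos: [0.5204, 0.0094, 0.0153]
eef_rot: [0.458, 0.555, -0.409, 0.561]
force: [-0.2, -0.6, -0.5]
opening: 0.0179
```

>>> carry_out(targets=[[[0, 0, 0, 0, 0], [0, -2, 0, 0, 0], [0, -3, 0, 0, 0], [0, -3, 0, 0, 0], [0, -1, 0, 0, 4], [0, 0, 0, 0, 4], [0, 0, 0, 0, 0]]])

```text
t: 44.95
tool_pos: [0.5154, 0.0049, 0.1089]
eef_rot: [0.498, 0.524, -0.448, 0.526]
force: [-0.4, 1.1, 0.2]
opening: 0.0179
```

```bash
python3 -c "
from w import *
go(L(-.09,.09),L(-.09,.051))
"
```

```text
t 44.95 tcp [0.5154 0.0049 0.1089] yaw -1.464 tilt x [0.05 0.05] open 0.0179 F [-0.4  1.1  0.2]
  x 2.04 y 13.28 z 13.05 cm, turn 2.0
  x 3.89 y -0.21 z 0.18 cm, turn 0.0
```

>>> carry_out(targets=[[[0, 0, 1.2, 1.2, 0], [0, 0, 2.6, 2.6, 0], [0, 0, 2.6, 2.6, 0], [0, 0.4, 2.6, 2.6, 0], [0, 0.5, 2.4, 2.2, 0], [0, 0.5, 1.2, 1.1, 0], [0, 0.3, 0.5, 0.5, 0], [0, 0, 0, 0, 0]]])

```text
t: 45.75
tool_pos: [0.6627, -0.1089, 0.0884]
eef_rot: [0.491, 0.531, -0.444, 0.529]
force: [-0.7, -0.1, -0.2]
opening: 0.0179
```

```bash
python3 -c "
from w import *
go(L(-.09,.057))
"
```

```text
t 45.75 tcp [ 0.6627 -0.1089  0.0884] yaw -1.445 tilt x [0.043 0.052] open 0.0179 F [-0.7 -0.1 -0.2]
  x 3.13 y -0.22 z 0.24 cm, turn 3.1
```

>>> carry_out(targets=[[[0, 1.2, -0.1, 0, 0], [0, 1.1, -0.1, 0, 0], [0, 0.5, 0, 0, 0], [0, 0, 0, 0, 0], [25, 0, 0, 0, 0], [35, 0, 0, 0, 0], [45, 0, 0, 0, 0], [45, -1, 0, 0, 0], [45, -2.5, 0, 0, 0], [45, -1.5, 0, 0, 0], [45, 0, 0, 0, 0]]])

```text
t: 46.85
tool_pos: [0.6572, -0.1067, 0.1117]
eef_rot: [0.491, 0.533, -0.442, 0.529]
force: [0.9, -0.6, -0.2]
opening: 0.0396
```

```bash
python3 -c "
from w import *
go((.498,-.026,.045,-1.44),(.498,-.026,.010,-1.44))
"
```

```text
t 46.85 tcp [ 0.6572 -0.1067  0.1117] yaw -1.441 tilt x [0.041 0.054] open 0.0396 F [ 0.9 -0.6 -0.2]
  x 6.44 y -15.06 z -9.73 cm, turn -0.0
  x 3.49 y -0.17 z 0.17 cm, turn 0.0
```

>>> carry_out(targets=[[[45, 0, -1.3, -0.8, 0], [45, 0.5, -2.7, -1.7, 0], [45, 1, -2.8, -1.8, 0], [45, 1.2, -2.8, -1.8, 0], [45, 1.4, -2.8, -1.8, 0], [45, 1.2, -1.6, -1, 0], [45, 0.8, -0.8, -0.5, 0], [45, 0.3, -0.3, -0.2, 0], [45, 0, 0, 0, 0]]])

```text
t: 47.75
tool_pos: [0.4942, -0.026, 0.0428]
eef_rot: [0.492, 0.53, -0.442, 0.531]
force: [0.4, 0.1, -0.6]
opening: 0.0396
```

```bash
python3 -c "
from w import *
go((.498,-.026,.012,-1.44))
"
```

```text
t 47.75 tcp [ 0.4942 -0.026   0.0428] yaw -1.441 tilt x [0.047 0.052] open 0.0396 F [ 0.4  0.1 -0.6]
  x 3.09 y 0.21 z 0.19 cm, turn -0.1
```

>>> carry_out(targets=[[[45, 1.3, 0.1, 0.1, 0], [45, 1.1, 0.1, 0.1, 0], [45, 0.5, 0, 0, 0], [45, 0, 0, 0, 0], [0, 0, 0, 0, 0], [0, 0, 0, 0, 0], [0, 0, 0, 0, 0], [0, 0, 0, 0, 0], [0, 0, 0, 0, 0], [0, 0, 0, 0, 0]]])

```text
t: 48.75
tool_pos: [0.5033, -0.0282, 0.0127]
eef_rot: [0.493, 0.528, -0.441, 0.532]
force: [0.6, 0.2, -0.5]
opening: 0.018
```

>>> carry_out(targets=[[[0, -2, 0, 0, 0], [0, -3, 0, 0, 0], [0, -3, 0.5, 0, 0], [0, -1, 2, 1, 0], [0, 0, 2.7, 1.2, 0], [0, 0, 2.7, 1.2, 0], [0, 0, 2.7, 1.2, 0], [0, 0, 2.5, 1, 0], [0, 0, 1.4, 0.5, 0], [0, 0, 0.7, 0.2, 0], [0, 0, 0.3, 0, 0], [0, 0, 0, 0, 0]]])

```text
t: 49.95
tool_pos: [0.6628, -0.0761, 0.1123]
eef_rot: [0.492, 0.53, -0.441, 0.532]
force: [-0.1, -0.1, -0.3]
opening: 0.0179
```

```bash
python3 -c "
from w import *
go(L(-.05,.056))
"
```

```text
t 49.95 tcp [ 0.6628 -0.0761  0.1123] yaw -1.441 tilt x [0.051 0.053] open 0.0179 F [-0.1 -0.1 -0.3]
  x 5.63 y -0.49 z -0.38 cm, turn 3.4
```

>>> carry_out(targets=[[[0, 2, -0.3, 0, 0], [0, 2, -0.2, 0, 0], [0, 1.2, 0, 0, 0], [0, 0.4, 0, 0, 0], [0, 0, 0, 0, 0], [25, 0, 0, 0, 0], [35, 0, 0, 0, 0], [45, 0, 0, 0, 0], [45, -1, 0, 0, 0], [45, -2.5, 0, 0, 0], [45, -1.5, 0, 0, 0], [45, 0, 0, 0, 0]]])

```text
t: 51.15
tool_pos: [0.657, -0.0756, 0.1116]
eef_rot: [0.493, 0.529, -0.439, 0.533]
force: [0.7, 1.0, 1.1]
opening: 0.0397
```

```bash
python3 beads.py | grep -v pot;  python3 -c "
from w import *
go((.485,.047,.045,-1.44),(.485,.047,.010,-1.44))
"
```

```text
t 51.15 tcp [ 0.657  -0.0756  0.1116] yaw -1.44 tilt x [0.054 0.054] open 0.0397 F [0.7 1.  1.1]
top [229. 194.] 0.53 [0.512 0.121] ledge [0.507 0.116]
side [256. 249.] 0.65 [0.51 0.12] ledge [0.504 0.156]
side [286. 231.] 0.65 [0.437 0.043] ledge [0.434 0.083]
side [221. 173.] 0.62 [ 0.676 -0.196] ledge [ 0.661 -0.143]
side [267. 230.] 0.57 [0.49  0.044] ledge [0.485 0.084]
side [288. 225.] 0.53 [0.433 0.019] ledge [0.431 0.06 ]
side [323. 137.] 0.5 [ 0.346 -0.466] ledge [ 0.348 -0.399]
side [221. 183.] 0.49 [ 0.664 -0.141] ledge [ 0.65  -0.091]
side [220. 189.] 0.45 [ 0.66  -0.111] ledge [ 0.646 -0.063]
side [289. 232.] 0.44 [0.426 0.046] ledge [0.425 0.085]
t 51.45 tcp [ 0.6549 -0.0749  0.1077] yaw -1.44 tilt x [0.048 0.054] open 0.0394 F [-0.9  0.1 -0.1]
  x 6.10 y -15.62 z -13.99 cm, turn -0.0
  x 3.49 y -0.19 z 0.17 cm, turn -0.0
```

>>> carry_out(targets=[[[35, 0, -1.2, -1, 0], [35, 0.5, -2.3, -2.1, 0], [35, 0.8, -2.5, -2.3, 0], [35, 1, -2.5, -2.3, 0], [35, 1, -2.5, -2.3, 0], [35, 1.2, -2.2, -2, 0], [35, 0.8, -1.1, -1, 0], [35, 0.5, -0.5, -0.5, 0], [35, 0.2, -0.2, -0.3, 0], [35, 0, 0, 0, 0]]])

```text
t: 52.45
tool_pos: [0.483, 0.0482, 0.0388]
eef_rot: [0.49, 0.531, -0.444, 0.53]
force: [0.1, -0.2, -0.6]
opening: 0.0307
```

```bash
python3 -c "
from w import *
go((.488,.047,.012,-1.44))
"
```

```text
t 52.45 tcp [0.483  0.0482 0.0388] yaw -1.441 tilt x [0.042 0.05 ] open 0.0307 F [ 0.1 -0.2 -0.6]
  x 2.69 y 0.35 z 0.30 cm, turn -0.1
```

>>> carry_out(targets=[[[35, 0.5, 0.3, 0.2, 0], [35, 1.2, 0, 0.1, 0], [35, 0.8, 0, 0, 0], [35, 0, 0, 0, 0], [0, 0, 0, 0, 0], [0, 0, 0, 0, 0], [0, 0, 0, 0, 0], [0, 0, 0, 0, 0], [0, 0, 0, 0, 0], [0, 0, 0, 0, 0]]])

```text
t: 53.45
tool_pos: [0.4917, 0.0445, 0.0125]
eef_rot: [0.491, 0.529, -0.444, 0.531]
force: [-0.3, 0.1, 0.7]
opening: 0.0182
```

>>> carry_out(targets=[[[0, -2, 0, 0, 0], [0, -3, 0, 0, 0], [0, -3, 0.5, 0.5, 0], [0, -1, 2, 1.2, 0], [0, 0, 2.7, 1.7, 0], [0, 0, 2.7, 1.7, 0], [0, 0, 2.7, 1.7, 0], [0, 0, 2.5, 1.5, 0], [0, 0, 1.4, 0.8, 0], [0, 0, 0.6, 0.3, 0], [0, 0, 0.2, 0, 0], [0, 0, 0, 0, 0]]])

```text
t: 54.65
tool_pos: [0.6541, -0.0351, 0.1096]
eef_rot: [0.49, 0.531, -0.443, 0.531]
force: [-0.2, 1.4, -0.8]
opening: 0.0179
```

```bash
python3 -c "
from w import *
go(L(-.01,.056))
"
```

```text
t 54.65 tcp [ 0.6541 -0.0351  0.1096] yaw -1.441 tilt x [0.044 0.051] open 0.0179 F [-0.2  1.4 -0.8]
  x 5.40 y 0.23 z -0.21 cm, turn 3.4
```

>>> carry_out(targets=[[[0, 2, 0.1, 0, 0], [0, 1.8, 0.1, 0, 0], [0, 1.1, 0, 0, 0], [0, 0.3, 0, 0, 0], [0, 0, 0, 0, 0], [25, 0, 0, 0, 0], [35, 0, 0, 0, 0], [55, 0, 0, 0, 0], [55, -1, 0, 0, 0], [55, -2.5, 0, 0, 0], [55, -1.5, 0, 0, 0], [55, 0, 0, 0, 0]]])

```text
t: 55.85
tool_pos: [0.6547, -0.0327, 0.1111]
eef_rot: [0.49, 0.531, -0.442, 0.531]
force: [0.3, -0.6, -0.0]
opening: 0.0481
```

```bash
python3 -c "
from w import *
go((.511,.121,.05,-1.44),(.511,.121,.010,-1.44))
"
```

```text
t 55.85 tcp [ 0.6547 -0.0327  0.1111] yaw -1.439 tilt x [0.045 0.052] open 0.0481 F [ 0.3 -0.6 -0. ]
  x 6.25 y -12.56 z -16.83 cm, turn 0.1
  x 3.99 y -0.21 z 0.18 cm, turn 0.0
```

>>> carry_out(targets=[[[55, 0, -1, -1.3, 0], [55, 0.5, -1.9, -2.6, 0], [55, 0.8, -2, -2.8, 0], [55, 1, -2, -2.8, 0], [55, 1, -2, -2.8, 0], [55, 1.2, -1.9, -2.5, 0], [55, 0.8, -1, -1.2, 0], [55, 0.5, -0.5, -0.5, 0], [55, 0.2, -0.2, -0.2, 0], [55, 0, 0, 0, 0]]])

```text
t: 56.85
tool_pos: [0.4957, 0.1291, 0.0462]
eef_rot: [0.487, 0.534, -0.442, 0.531]
force: [-0.8, 0.2, 0.8]
opening: 0.0484
```

```bash
python3 beads.py | grep -v pot; python3 -c "
from w import *
go((.511,.121,.009,-1.44))
"
```

```text
t 56.85 tcp [0.4957 0.1291 0.0462] yaw -1.434 tilt x [0.038 0.051] open 0.0484 F [-0.8  0.2  0.8]
top [280. 140.] 0.63 [ 0.669 -0.025] ledge [ 0.658 -0.024]
top [309. 142.] 0.6 [ 0.663 -0.11 ] ledge [ 0.653 -0.106]
top [250. 220.] 0.59 [0.438 0.061] ledge [0.436 0.058]
top [261. 221.] 0.51 [0.433 0.028] ledge [0.431 0.027]
top [324. 138.] 0.48 [ 0.675 -0.152] ledge [ 0.664 -0.147]
top [296. 138.] 0.47 [ 0.675 -0.071] ledge [ 0.664 -0.069]
top [258. 214.] 0.43 [0.453 0.038] ledge [0.451 0.036]
side [287. 227.] 0.6 [0.435 0.026] ledge [0.433 0.067]
side [211. 198.] 0.6 [ 0.679 -0.068] ledge [ 0.664 -0.022]
side [220. 172.] 0.53 [ 0.678 -0.2  ] ledge [ 0.663 -0.148]
side [259. 248.] 0.48 [0.502 0.117] ledge [0.496 0.153]
side [288. 234.] 0.45 [0.429 0.052] ledge [0.427 0.091]
side [282. 230.] 0.39 [0.447 0.041] ledge [0.444 0.081]
side [217. 187.] 0.39 [ 0.672 -0.123] ledge [ 0.657 -0.074]
side [222. 184.] 0.38 [ 0.658 -0.14 ] ledge [ 0.644 -0.091]
t 57.15 tcp [0.4971 0.1285 0.0468] yaw -1.436 tilt x [0.04  0.052] open 0.0482 F [-0.1 -0.2 -0.1]
  x 3.79 y 1.11 z 1.10 cm, turn 0.2
```

>>> carry_out(targets=[[[55, 0, 0.5, 0.6, 0], [55, 0, 0.5, 0.5, 0], [55, 1.5, 0, 0, 0], [55, 1.5, 0, 0.1, 0], [55, 0.6, 0, 0, 0], [55, 0, 0, 0, 0], [0, 0, 0, 0, 0], [0, 0, 0, 0, 0], [0, 0, 0, 0, 0], [0, 0, 0, 0, 0], [0, 0, 0, 0, 0], [0, 0, 0, 0, 0]]])

```text
t: 58.35
tool_pos: [0.5135, 0.1178, 0.009]
eef_rot: [0.49, 0.532, -0.442, 0.531]
force: [0.3, -0.7, 0.2]
opening: 0.0179
```

>>> carry_out(targets=[[[0, 0, 0, 0, 0], [0, -2, 0, 0, 0], [0, -3, 0, 0, 0], [0, -3, 0, 0, 0], [0, -1, 0, 0, 0], [0, 0, 0, 0, 0]]])

```text
t: 58.95
tool_pos: [0.5087, 0.1129, 0.1009]
eef_rot: [0.489, 0.533, -0.443, 0.53]
force: [-0.2, 0.2, -0.3]
opening: 0.0176
```

```bash
python3 -c "
from w import *
go(L(.03,.1),L(.03,.052))
"
```

```text
t 58.95 tcp [0.5087 0.1129 0.1009] yaw -1.438 tilt x [0.041 0.052] open 0.0176 F [-0.2  0.2 -0.3]
  x 0.17 y 13.31 z 12.15 cm, turn 3.5
  x 4.79 y -0.21 z 0.23 cm, turn -0.0
```

>>> carry_out(targets=[[[0, -0.2, 1.2, 1.1, 0], [0, -0.2, 2.5, 2.3, 0], [0, 0, 2.6, 2.4, 0], [0, 0, 2.6, 2.4, 0], [0, 0, 2.4, 2.2, 0], [0, 0, 1.2, 1.1, 0], [0, 0, 0.5, 0.5, 0], [0, 0, 0, 0, 0]]])

```text
t: 59.75
tool_pos: [0.6587, 0.0018, 0.0936]
eef_rot: [0.485, 0.536, -0.445, 0.529]
force: [-1.0, -0.0, -0.6]
opening: 0.0178
```

```bash
python3 -c "
from w import *
go(L(.03,.055))
"
```

```text
t 59.75 tcp [0.6587 0.0018 0.0936] yaw -1.436 tilt x [0.029 0.049] open 0.0178 F [-1.  -0.  -0.6]
  x 3.89 y -0.23 z -0.66 cm, turn 3.7
```

>>> carry_out(targets=[[[0, 1.4, -0.1, -0.3, 0], [0, 1.4, -0.1, -0.3, 0], [0, 0.7, 0, 0, 0], [0, 0.3, 0, 0, 0], [0, 0, 0, 0, 0], [25, 0, 0, 0, 0], [35, 0, 0, 0, 0], [45, 0, 0, 0, 0], [45, -1, 0, 0, 0], [45, -2.5, 0, 0, 0], [45, -1.5, 0, 0, 0], [45, 0, 0, 0, 0]]])

```text
t: 60.95
tool_pos: [0.651, 0.0119, 0.1035]
eef_rot: [0.483, 0.539, -0.445, 0.528]
force: [-0.0, -0.2, -0.3]
opening: 0.0398
```

>>> carry_out(targets=[[[45, 0, 0, 0, -7.7], [45, 0, 0, 0, -7.7], [45, 0, 0, 0, -7.7], [45, 0, 0, 0, -7.7], [45, 0, 0, 0, 0]]])

```text
t: 61.45
tool_pos: [0.6504, 0.0126, 0.1027]
eef_rot: [0.319, 0.641, -0.279, 0.64]
force: [-0.2, -0.0, -0.1]
opening: 0.0395
```

```bash
python3 beads.py |grep -v pot; python3 -c "
from w import *
print(back('top',(251.2,221),.032))
go((.436,.059,.07,-.9),(.436,.059,.026,-.9))
"
```

```text
t 61.45 tcp [0.6504 0.0126 0.1027] yaw -0.872 tilt x [0.023 0.051] open 0.0395 F [-0.2 -0.  -0.1]
top [309. 139.] 0.6 [ 0.672 -0.108] ledge [ 0.662 -0.105]
top [294. 140.] 0.53 [ 0.669 -0.066] ledge [ 0.659 -0.064]
top [328. 143.] 0.49 [ 0.661 -0.164] ledge [ 0.65  -0.158]
side [262. 218.] 0.66 [0.509 0.002] ledge [0.503 0.044]
side [280. 228.] 0.61 [0.455 0.035] ledge [0.451 0.075]
side [287. 234.] 0.6 [0.432 0.053] ledge [0.43  0.093]
side [210. 197.] 0.6 [ 0.682 -0.07 ] ledge [ 0.666 -0.025]
side [287. 227.] 0.55 [0.435 0.027] ledge [0.433 0.068]
side [216. 208.] 0.4 [ 0.652 -0.026] ledge [0.638 0.017]
side [221. 187.] 0.4 [ 0.66  -0.123] ledge [ 0.646 -0.074]
[0.43309139 0.05620144 0.032     ]
t 61.75 tcp [0.6507 0.0128 0.1029] yaw -0.875 tilt x [0.023 0.051] open 0.0392 F [ 0.6 -0.3  0.2]
  x 3.02 y -13.68 z -17.23 cm, turn 1.4
  x 4.39 y -0.22 z 0.11 cm, turn 0.0
```

>>> carry_out(targets=[[[45, 0, -1.1, -1.3, 0], [45, 0, -2, -2.6, 0], [45, 0.3, -2.2, -2.8, 0], [45, 0.5, -2.2, -2.8, 0], [45, 0.5, -2.2, -2.8, 0], [45, 0.5, -2, -2.5, 0], [45, 0.5, -1.1, -1.4, 0], [45, 0.4, -0.5, -0.7, 0], [45, 0.2, -0.3, -0.3, 0], [45, 0, 0, 0, 0]]])

```text
t: 62.75
tool_pos: [0.4317, 0.0616, 0.0698]
eef_rot: [0.323, 0.637, -0.283, 0.64]
force: [0.1, 0.3, -0.6]
opening: 0.0396
```

```bash
python3 -c "
from w import *
go((.4345,.0575,.026,-.9))
"
```

```text
t 62.75 tcp [0.4317 0.0616 0.0698] yaw -0.885 tilt x [0.029 0.05 ] open 0.0396 F [ 0.1  0.3 -0.6]
  x 4.36 y -0.27 z 0.58 cm, turn 0.9
```

>>> carry_out(targets=[[[45, 0.5, -0.2, 0.5, 0], [45, 1.6, 0, 0, 0], [45, 1.3, 0, 0, 0], [45, 0.7, 0, 0, 0], [45, 0, 0, 0, 0], [0, 0, 0, 0, 0], [0, 0, 0, 0, 0], [0, 0, 0, 0, 0], [0, 0, 0, 0, 0], [0, 0, 0, 0, 0]]])

```text
t: 63.75
tool_pos: [0.4437, 0.056, 0.0288]
eef_rot: [0.326, 0.633, -0.283, 0.643]
force: [0.8, 0.1, -0.7]
opening: 0.018
```

>>> carry_out(targets=[[[0, 0, 0, 0, 0], [0, -2, 0, 0, 0], [0, -3, 0, 0, 0], [0, -3, 0, 0, 0], [0, -0.5, 0, 0, 0], [0, 0, 0, 0, 0]]])

```text
t: 64.35
tool_pos: [0.4395, 0.0518, 0.1162]
eef_rot: [0.326, 0.634, -0.283, 0.642]
force: [0.1, 1.1, -0.2]
opening: 0.0178
```

```bash
python3 -c "
from w import *
go(L(.07,.1,-.9),L(.07,.066,-.9))
"; python3 beads.py | grep -v pot
```

```text
t 64.35 tcp [0.4395 0.0518 0.1162] yaw -0.889 tilt x [0.037 0.05 ] open 0.0178 F [ 0.1  1.1 -0.2]
  x 2.41 y 16.49 z 13.73 cm, turn 0.6
  x 3.39 y -0.20 z 0.05 cm, turn 0.0
t 64.35 tcp [0.4395 0.0518 0.1162] yaw -0.889 tilt x [0.037 0.05 ] open 0.0178 F [ 0.1  1.1 -0.2]
top [281. 141.] 0.65 [ 0.666 -0.028] ledge [ 0.655 -0.027]
top [325. 139.] 0.59 [ 0.673 -0.154] ledge [ 0.662 -0.149]
top [306. 141.] 0.57 [ 0.665 -0.101] ledge [ 0.655 -0.097]
top [267. 141.] 0.51 [0.667 0.013] ledge [0.656 0.012]
top [296. 139.] 0.38 [ 0.671 -0.072] ledge [ 0.66 -0.07]
side [288. 224.] 0.65 [0.432 0.012] ledge [0.429 0.054]
side [218. 190.] 0.63 [ 0.664 -0.105] ledge [ 0.65  -0.057]
side [220. 176.] 0.63 [ 0.675 -0.18 ] ledge [ 0.66  -0.128]
side [282. 228.] 0.56 [0.448 0.035] ledge [0.445 0.075]
side [212. 207.] 0.53 [ 0.664 -0.028] ledge [0.65  0.015]
side [289. 211.] 0.52 [ 0.434 -0.041] ledge [0.432 0.003]
side [224. 182.] 0.43 [ 0.655 -0.148] ledge [ 0.641 -0.098]
side [212. 197.] 0.38 [ 0.676 -0.072] ledge [ 0.661 -0.026]
```

>>> carry_out(targets=[[[0, 0, 1, 0.8, 0], [0, 0, 2, 1.7, 0], [0, 0, 2.3, 1.9, 0], [0, 0, 2.3, 1.9, 0], [0, 0, 2.3, 1.9, 0], [0, 0, 2.3, 1.9, 0], [0, 0, 2, 1.7, 0], [0, 0, 1.2, 1, 0], [0, 0, 0.6, 0.5, 0], [0, 0, 0.2, 0.2, 0], [0, 0, 0, 0, 0]]])

```text
t: 65.75
tool_pos: [0.6614, 0.0476, 0.1124]
eef_rot: [0.322, 0.637, -0.285, 0.64]
force: [0.1, 0.3, 0.5]
opening: 0.0175
```

```bash
python3 -c "
from w import *
go(L(.07,.071,-.9))
"
```

```text
t 65.75 tcp [0.6614 0.0476 0.1124] yaw -0.887 tilt x [0.025 0.046] open 0.0175 F [0.1 0.3 0.5]
  x 4.12 y -0.56 z -0.52 cm, turn 0.7
```

>>> carry_out(targets=[[[0, 0.8, -0.3, -0.3, 0], [0, 1.2, -0.2, -0.2, 0], [0, 1, 0, 0, 0], [0, 0.6, 0, 0, 0], [0, 0.3, 0, 0, 0], [0, 0, 0, 0, 0], [25, 0, 0, 0, 0], [32, 0, 0, 0, 0], [40, 0, 0, 0, 0], [45, -1, 0, 0, 0], [45, -2.5, 0, 0, 0], [45, 0, 0, 0, 0]]])

```text
t: 66.95
tool_pos: [0.6514, 0.0488, 0.107]
eef_rot: [0.322, 0.638, -0.285, 0.639]
force: [0.2, -0.7, -0.1]
opening: 0.0392
```

>>> carry_out(targets=[[[45, -1, -0.5, 0, 0], [45, 0, -2.5, 0, 0], [45, 0, -3, 0, 0], [45, 0, -1.5, 0, 0], [45, 0, 0, 0, 0]]])

```text
t: 67.45
tool_pos: [0.5911, -0.0003, 0.1157]
eef_rot: [0.322, 0.638, -0.284, 0.64]
force: [-1.2, -0.5, 0.7]
opening: 0.0394
```

```bash
python3 seg.py; python3 beads.py |grep -v pot
```

```text
t 67.45 tcp [ 5.911e-01 -3.000e-04  1.157e-01] yaw -0.886 tilt x [0.026 0.047] open 0.0394 F [-1.2 -0.5  0.7]
net [([326.0, 136.0], 0.65), ([309.0, 141.0], 0.48)]
t 67.55 tcp [0.593  0.0015 0.1159] yaw -0.884 tilt x [0.027 0.048] open 0.0397 F [-0.4  0.2  0.3]
top [325. 137.] 0.51 [ 0.678 -0.155] ledge [ 0.667 -0.15 ]
top [327. 176.] 0.32 [ 0.562 -0.16 ] ledge [ 0.555 -0.154]
side [287. 225.] 0.66 [0.435 0.019] ledge [0.433 0.06 ]
side [218. 188.] 0.64 [ 0.668 -0.119] ledge [ 0.653 -0.071]
side [219. 184.] 0.45 [ 0.667 -0.135] ledge [ 0.652 -0.085]
side [218. 226.] 0.44 [0.627 0.051] ledge [0.615 0.091]
side [283. 229.] 0.4 [0.445 0.037] ledge [0.442 0.078]
side [214. 198.] 0.39 [ 0.67 -0.07] ledge [ 0.656 -0.024]
side [217. 206.] 0.38 [ 0.65  -0.031] ledge [0.637 0.013]
```

>>> carry_out(targets=[[[45, -1, 0.9, -2, 0], [45, -1.5, 1.6, -3.5, 0], [45, -1.5, 1.6, -3.5, 0], [45, -1.5, 1.6, -3.5, 0], [45, -1.5, 1.5, -3, 0], [45, 0, 0.9, -2, 0], [45, 0, 0, 0, 0]]])

```text
t: 68.55
tool_pos: [0.5424, 0.1936, 0.1946]
eef_rot: [0.321, 0.638, -0.283, 0.64]
force: [0.3, 0.2, 0.2]
opening: 0.0396
```

```bash
python3 seg.py; python3 beads.py; python3 -c "
from w import *
for s in (-.13,-.09,-.05,-.01,.03,.07): print(s,np.round(proj('top',L(s,.054)[:3])),np.round(proj('side',L(s,.054)[:3])))
print(proj('side',[.627,.051,.013]),proj('top',[.627,.051,.013]))"
```

```text
t 68.55 tcp [0.5424 0.1936 0.1946] yaw -0.883 tilt x [0.026 0.047] open 0.0396 F [0.3 0.2 0.2]
net [([296.0, 142.0], 0.65), ([281.0, 142.0], 0.65), ([255.0, 217.0], 0.64), ([267.0, 139.0], 0.61), ([326.0, 138.0], 0.48), ([263.0, 220.0], 0.42), ([252.0, 155.0], 0.42), ([309.0, 139.0], 0.4)]
bead [0.44  0.034] size [32. 45.] long axis deg 44 px [259.5 219.3] area 140.40625
t 68.65 tcp [0.5434 0.1895 0.1943] yaw -0.887 tilt x [0.027 0.045] open 0.0393 F [ 0.8  0.4 -0.8]
top pot 0.58 [ 0.53  -0.276]
top [256. 217.] 0.65 [0.445 0.045] ledge [0.443 0.043]
top [310. 141.] 0.62 [ 0.666 -0.111] ledge [ 0.656 -0.107]
top [326. 136.] 0.6 [ 0.68  -0.158] ledge [ 0.669 -0.153]
top [268. 140.] 0.53 [0.668 0.01 ] ledge [0.658 0.009]
top [280. 140.] 0.49 [ 0.668 -0.024] ledge [ 0.657 -0.023]
top [262. 222.] 0.48 [0.43  0.025] ledge [0.428 0.024]
top [252. 153.] 0.41 [0.632 0.057] ledge [0.623 0.054]
side pot 0.72 [ 0.534 -0.294]
side [214. 208.] 0.6 [ 0.658 -0.025] ledge [0.644 0.019]
side [213. 215.] 0.57 [0.655 0.008] ledge [0.641 0.05 ]
side [282. 230.] 0.53 [0.448 0.042] ledge [0.445 0.082]
side [286. 229.] 0.52 [0.436 0.036] ledge [0.434 0.076]
side [213. 194.] 0.49 [ 0.675 -0.085] ledge [ 0.66  -0.039]
side [269. 145.] 0.34 [ 0.541 -0.382] ledge [ 0.533 -0.32 ]
side [270. 150.] 0.16 [ 0.532 -0.354] ledge [ 0.524 -0.293]
-0.13 [[325. 138.]] [[220. 171.]]
-0.09 [[311. 139.]] [[218. 179.]]
-0.05 [[296. 139.]] [[216. 187.]]
-0.01 [[282. 140.]] [[213. 196.]]
0.03 [[268. 141.]] [[210. 205.]]
0.07 [[253. 141.]] [[208. 215.]]
[[218.63816277 226.49779091]] [[253.74094702 154.30842226]]
```

>>> carry_out(targets=[[[55, 0, 0, 0, -8.4], [55, 0, 0, 0, -8.4], [55, 0, 0, 0, -8.4], [55, 0, 0, 0, -8.4], [55, 0, 0, 0, -8.4], [55, 0, 0, 0, -8.4], [55, 0, 0, 0, 0]]])

```text
t: 69.65
tool_pos: [0.5447, 0.1815, 0.1926]
eef_rot: [0.012, 0.698, 0.017, 0.716]
force: [-0.2, 0.5, -0.4]
opening: 0.0482
```

```bash
python3 -c "
from w import *
go((.628,.055,.065,0.02),(.628,.055,.009,0.02))
shot('top','x');shot('side','y')
for c in('top','side'): print(c,[np.round(back(c,d['position'],.013)[:2],3).tolist() for d in tip_of(c,'bead0')])
im=cv2.imread('pics/x.png');b=cv2.resize(im[140:168,238:266],None,fx=8,fy=8,interpolation=cv2.INTER_CUBIC);print(cv2.cvtColor(im[146:162:2,240:266:2],cv2.COLOR_BGR2GRAY))
"
```

```text
t 69.65 tcp [0.5447 0.1815 0.1926] yaw 0.007 tilt x [0.025 0.042] open 0.0482 F [-0.2  0.5 -0.4]
  x 12.42 y -13.23 z 7.92 cm, turn -0.8
  x 5.59 y -0.23 z -0.14 cm, turn -0.0
top [[0.664, -0.026], [0.679, -0.15], [0.668, -0.108], [0.667, -0.076], [0.441, 0.03], [0.627, 0.047], [0.442, 0.041], [0.669, 0.01]]
side [[0.453, 0.052], [0.629, 0.055], [0.346, -0.433], [0.67, -0.204], [0.665, -0.142]]
[[123 116 110 107 103 104 101  97 101 100  98  97  90]
 [ 94  94  91  95  93  96 107 113 115 103 100  96 101]
 [101 101 103 105 105 116 131 141 140 112  99  98 114]
 [136 136 139 140 143 146 138 139 139 105  97  99 132]
 [149 153 151 149 150 151 141 139 134 103 104 101 135]
 [151 148 148 147 149 149 143 134 130 101  97 103 141]
 [150 151 156 153 151 149 127 112 109 102 103 113 146]
 [157 158 153 157 155 157 154 146 145 144 143 135 150]]
```

>>> carry_out(targets=[[[55, 1.5, -1.5, 0.9, 0], [55, 2, -2.4, 1.4, 0], [55, 2.2, -2.5, 1.5, 0], [55, 2.2, -2.5, 1.5, 0], [55, 2, -2.4, 1.4, 0], [55, 1.2, -1.4, 0.7, 0], [55, 0.6, -0.6, 0.3, 0], [55, 0.2, -0.3, 0.1, 0], [55, 0, 0, 0, 0]]])

```text
t: 70.75
tool_pos: [0.6297, 0.052, 0.0673]
eef_rot: [0.018, 0.697, 0.014, 0.717]
force: [-0.8, -0.9, -0.5]
opening: 0.0483
```

```bash
python3 -c "
from w import *
go((.627,.051,.010,0.02))
"
```

```text
t 70.75 tcp [0.6297 0.052  0.0673] yaw -0.006 tilt x [0.028 0.045] open 0.0483 F [-0.8 -0.9 -0.5]
  x 5.71 y -0.36 z -0.43 cm, turn -1.5
```

>>> carry_out(targets=[[[55, 0, -0.2, -0.4, 0], [55, 2, -0.1, 0, 0], [55, 2, -0.1, 0, 0], [55, 1.1, 0, 0, 0], [55, 0.3, 0, 0, 0], [55, 0, 0, 0, 0], [0, 0, 0, 0, 0], [0, 0, 0, 0, 0], [0, 0, 0, 0, 0], [0, 0, 0, 0, 0], [0, 0, 0, 0, 0], [0, 0, 0, 0, 0]]])

```text
t: 71.95
tool_pos: [0.6298, 0.0582, 0.0205]
eef_rot: [0.017, 0.693, 0.019, 0.721]
force: [0.5, 0.8, -0.3]
opening: 0.0035
```

>>> carry_out(targets=[[[0, 0, 0, 0, 0], [0, -2, 0, 0, 0], [0, -3, 0, 0, 0], [0, -3, 0, -1, 0], [0, -2, 0, -1, 0], [0, 0, 0, 0, 0]]])

```text
t: 72.55
tool_pos: [0.6044, 0.0527, 0.1214]
eef_rot: [0.017, 0.694, 0.018, 0.72]
force: [0.2, 0.3, 0.2]
opening: 0.0002
```

```bash
python3 -c "
from w import *
go()
"
```

```text
t 72.55 tcp [0.6044 0.0527 0.1214] yaw 0.001 tilt x [0.037 0.05 ] open 0.0002 F [0.2 0.3 0.2]
```

>>> carry_out(targets=[[[55, -1, 1, -2, 0], [55, -1, 3, -3, 0], [55, -1, 4, -2, 0], [55, 0, 3, 0, 0], [55, 0, 1, 0, 0], [55, 0, 0, 0, 0]]])

```text
t: 73.15
tool_pos: [0.5316, 0.1726, 0.1516]
eef_rot: [0.017, 0.694, 0.016, 0.719]
force: [0.0, -0.3, -0.9]
opening: 0.045
```

```bash
python3 -c "
from w import *
go()
shot('top','x2');shot('side','y2')
for c in('top','side'): print(c,[(np.round(d['position']).tolist(),np.round(back(c,d['position'],.01)[:2],3).tolist()) for d in tip_of(c,'bead0')])
im=cv2.imread('pics/x2.png');print(cv2.cvtColor(im[142:164:1,242:264:2],cv2.COLOR_BGR2GRAY))
im=cv2.imread('pics/y2.png');print(cv2.cvtColor(im[214:238:2,200:236:2],cv2.COLOR_BGR2GRAY))
"
```

```text
t 73.15 tcp [0.5316 0.1726 0.1516] yaw -0.002 tilt x [0.035 0.048] open 0.045 F [ 0.  -0.3 -0.9]
top [([261.0, 221.0], [0.433, 0.029]), ([309.0, 141.0], [0.667, -0.109]), ([324.0, 137.0], [0.678, -0.152]), ([297.0, 142.0], [0.665, -0.074]), ([253.0, 156.0], [0.624, 0.054]), ([281.0, 142.0], [0.665, -0.027]), ([269.0, 141.0], [0.668, 0.007])]
side [([220.0, 227.0], [0.623, 0.049]), ([286.0, 228.0], [0.436, 0.029]), ([282.0, 228.0], [0.449, 0.031]), ([218.0, 189.0], [0.665, -0.114]), ([220.0, 187.0], [0.665, -0.127]), ([222.0, 172.0], [0.673, -0.203]), ([215.0, 207.0], [0.657, -0.029]), ([211.0, 196.0], [0.682, -0.079]), ([303.0, 389.0], [0.359, 0.474])]
[[178 178 179 178 181 182 181 181 180 176 151]
 [179 179 177 177 179 175 179 181 180 175 151]
 [173 168 165 162 162 163 159 159 163 160 141]
 [149 142 133 128 128 123 120 126 125 124 120]
 [114 112 108 101 102  98  96  99  95  98  95]
 [ 98  96  95  94  97  95  98  94  96  96  94]
 [ 91  94  91  96 103 110 112 102  99  96  95]
 [ 94  97  98 100 120 131 137 112 100 103 105]
 [103  99 101 107 126 140 142 116  98  97 110]
 [117 116 119 12
[... 796 characters left out ...]
 57  62  62  64  64  64]
 [152 180 186 180 184 153 102 104 105 153 144  91  83  67  64  63  63  63]
 [154 183 185 180 187 109 102 104 128 153 158 154 153 156 150 138 130  98]
 [168 184 184 179 174 105 100 153 140 134 135 151 142 156 155 151 163 151]
 [175 184 182 183 160 103 110 143 142 141 141 125 102 157 159 147 155 175]
 [185 184 179 185 124 102 110 142 151 144 140  91 129 156 158 155 149 175]
 [184 184 180 185 101  99  99 126 126 128 127  95 159 156 156 155 152 175]
 [185 182 181 166 104 101 106 125 131 137 126 135 157 157 152 155 135 174]
 [185 180 183 152 102 101 103 150 154 153 152 160 156 159 149 156 124 175]
 [186 179 186 109 100 104 107 152 156 150 155 160 155 158 145 168 138 176]]
```

```bash
python3 -c "
from w import *
print(back('top',(252.8,152.5),.018))
go((.617,.053,.06,0),(.617,.053,.009,0))
"
```

```text
[0.63118971 0.05344537 0.018     ]
t 73.35 tcp [0.5321 0.1693 0.1517] yaw -0.008 tilt x [0.036 0.047] open 0.0481 F [-0.4 -0.7  0. ]
  x 8.91 y -11.99 z 8.25 cm, turn -0.4
  x 5.09 y -0.24 z -0.18 cm, turn -0.0
```

>>> carry_out(targets=[[[55, 1, -1.3, 0.9, 0], [55, 1.4, -2.3, 1.6, 0], [55, 1.6, -2.4, 1.6, 0], [55, 1.6, -2.3, 1.6, 0], [55, 1.4, -2, 1.3, 0], [55, 1, -1, 0.7, 0], [55, 0.5, -0.4, 0.3, 0], [55, 0.2, -0.2, 0.1, 0], [55, 0, 0, 0, 0]]])

```text
t: 74.25
tool_pos: [0.6192, 0.0376, 0.0578]
eef_rot: [0.023, 0.694, 0.008, 0.719]
force: [-0.8, -0.2, -0.3]
opening: 0.0481
```

```bash
python3 -c "
from w import *
go((.617,.053,.009,0))
"
```

```text
t 74.25 tcp [0.6192 0.0376 0.0578] yaw -0.022 tilt x [0.036 0.043] open 0.0481 F [-0.8 -0.2 -0.3]
  x 4.93 y 1.32 z -0.42 cm, turn -1.2
```

>>> carry_out(targets=[[[55, 0, 0.7, -0.3, 0], [55, 0, 0.7, -0.2, 0], [55, 1.8, 0, 0, 0], [55, 1.8, 0, 0, 0], [55, 0.8, 0, 0, 0], [55, 0.3, 0, 0, 0], [55, 0, 0, 0, 0], [0, 0, 0, 0, 0], [0, 0, 0, 0, 0], [0, 0, 0, 0, 0], [0, 0, 0, 0, 0], [0, 0, 0, 0, 0]]])

```text
t: 75.45
tool_pos: [0.6175, 0.0657, 0.0176]
eef_rot: [0.021, 0.691, 0.014, 0.722]
force: [-2.9, -3.9, 13.1]
opening: 0.0118
```

>>> carry_out(targets=[[[0, 0, 0, 0, 0], [0, 0, 0, 0, 0], [0, -2, 0, 0, 0], [0, -3, 0, 0, 0], [0, -3, 0, 0, 0], [0, -2, 0, 0, 0], [0, 0, 0, 0, 0]]])

```text
t: 76.15
tool_pos: [0.6129, 0.0571, 0.1224]
eef_rot: [0.022, 0.691, 0.012, 0.722]
force: [-0.5, 0.6, -0.9]
opening: 0.0004
```

```bash
python3 -c "
from w import *
go()
"
```

```text
t 76.15 tcp [0.6129 0.0571 0.1224] yaw -0.015 tilt x [0.044 0.047] open 0.0004 F [-0.5  0.6 -0.9]
```

>>> carry_out(targets=[[[80, -1, 1, -2, 0], [80, -1, 3, -3, 0], [80, -1, 4, -2, 0], [80, 0, 3, 0, 0], [80, 0, 1, 0, 0], [80, 0, 0, 0, 0]]])

```text
t: 76.75
tool_pos: [0.5398, 0.178, 0.1511]
eef_rot: [0.022, 0.692, 0.01, 0.721]
force: [0.0, -0.3, -0.5]
opening: 0.0449
```

```bash
cat > seg2.py <<'E'
from w import *
from ov import box
from scipy.cluster.vq import kmeans2
go(); print('q',np.round(state()['joints'],2)); im=shot('top','seg2'); shot('side','segs')
for c in('top','side'): print(c,[(np.round(d['position']).tolist(),np.round(back(c,d['position'],.012)[:2],3).tolist()) for d in tip_of(c,'bead0')])
big=cv2.resize(im,None,fx=4,fy=4,interpolation=cv2.INTER_CUBIC); h4=cv2.cvtColor(big,cv2.COLOR_RGB2HSV); mat=np.zeros(big.shape[:2],np.uint8)
cv2.fillConvexPoly(mat,np.round(4*proj('top',box(.508,-.008,.09,.17,.21,.008))+1.5).astype(np.int32),1)
m=((h4[...,0]<38)&(h4[...,1]>50)).astype(np.uint8)*mat
n,lab,st,_=cv2.connectedComponentsWithStats(m)
for i in range(1,n):
    a=st[i,4]/16
    if a<30: continue
    P=np.argwhere(lab==i)[:,::-1].astype(float); k=max(1,round(a/69))
    W=np.array([back('top',(p-1.5)/4,.018)[:2] for p in P[::3]])
    C,l=kmeans2(W,k,seed=1,minit='++') if k>1 else (W.mean(0)[None],np.zeros(len(W),int))
    for j in range(k):
        w,v=np.linalg.eigh(np.cov(W[l==j].T)); print('bead',np.round(C[j],3),'area',round(a/k),'sd mm',np.round(1000*w**.5,1),'long deg',round(np.degrees(np.arctan2(v[1,1],v[0,1]))%180))
b=big[540:640,960:1060]; print(cv2.cvtColor(cv2.resize(b,(20,20),interpolation=cv2.INTER_AREA),cv2.COLOR_RGB2HSV)[...,1])
cr=np.hstack([cv2.resize(im[138:168,236:276],(400,300),interpolation=cv2.INTER_CUBIC),cv2.resize(cv2.cvtColor(cv2.imread('pics/segs.png'),4)[210:240,200:240],(400,300),interpolation=cv2.INTER_CUBIC)]); cv2.imwrite('pics/F.png',cv2.cvtColor(cr,4))
E
python3 seg2.py
```

```text
t 76.75 tcp [0.5398 0.178  0.1511] yaw -0.018 tilt x [0.041 0.045] open 0.0449 F [ 0.  -0.3 -0.5]
q [-0.51  0.36  0.12  1.93 -0.09  0.8   1.22]
top [([262.0, 223.0], [0.429, 0.027]), ([436.0, 252.0], [0.346, -0.465]), ([308.0, 140.0], [0.669, -0.106]), ([281.0, 140.0], [0.67, -0.027]), ([328.0, 136.0], [0.681, -0.165]), ([247.0, 154.0], [0.63, 0.07]), ([266.0, 141.0], [0.667, 0.015]), ([296.0, 141.0], [0.667, -0.07]), ([258.0, 216.0], [0.447, 0.038])]
side [([217.0, 233.0], [0.626, 0.074]), ([220.0, 172.0], [0.681, -0.201]), ([214.0, 208.0], [0.659, -0.025]), ([219.0, 188.0], [0.664, -0.121]), ([219.0, 184.0], [0.67, -0.136]), ([289.0, 228.0], [0.429, 0.031]), ([282.0, 228.0], [0.447, 0.03]), ([215.0, 195.0], [0.67, -0.081])]
bead [0.449 0.042] area 72 sd mm [6.  8.2] long deg 131
bead [0.432 0.028] area 72 sd mm [5.7 8.2] long deg 144
[[136 136 136 134 136 135 133 130 131 131 135 133 132 131 131 133 133 134
  131 132]
 [132 132 134 130 130 131 124 121 122 126 126 126 126 124 125 126 126 128
  127 127]
 [124 128 125 124 126 123 123 119 122 123 122 122 121 123 123 122 121 124
  125 12
[... 748 characters left out ...]
 133 132
  137 137]
 [133 133 136 131 133 132 134 136 138 135 135 136 136 137 137 140 135 134
  135 138]
 [137 133 135 132 134 136 136 136 135 138 136 132 137 139 135 136 135 136
  138 135]
 [135 136 135 136 136 135 137 137 133 138 139 140 140 136 137 135 136 137
  138 138]
 [134 136 136 137 137 138 136 136 135 138 139 140 137 137 138 138 137 137
  136 137]
 [136 137 136 137 133 133 136 135 136 135 138 136 136 141 133 137 136 137
  136 137]
 [138 137 137 137 134 135 135 140 134 136 134 136 136 137 135 137 137 133
  135 138]
 [136 135 136 137 136 139 137 139 137 136 136 134 135 136 135 135 135 136
  137 138]
 [139 139 137 136 135 136 137 140 138 134 134 138 135 136 133 136 135 136
  135 137]]
```

>>> carry_out(targets=[[[80, 1, -1.2, 0.8, 0], [80, 1.5, -2, 1.4, 0], [80, 1.8, -2.1, 1.4, 0], [80, 1.8, -2, 1.4, 0], [80, 1.6, -1.5, 1, 0], [80, 1.2, -0.8, 0.6, 0], [80, 0.6, -0.3, 0.3, 0], [80, 0.3, -0.1, 0.1, 0], [80, 0, 0, 0, 0], [80, 1, 0, 0, 0], [80, 1, 0, 0, 0], [80, 0, 0, 0, 0]]])

```text
t: 78.15
tool_pos: [0.6175, 0.0648, 0.0274]
eef_rot: [0.027, 0.691, 0.003, 0.722]
force: [0.1, 0.1, 0.7]
opening: 0.0701
```

```bash
python3 -c "
from w import *
go((.613,.072,.009,0))
print([(np.round(d['position']).tolist(),np.round(back('side',d['position'],.012)[:2],3).tolist()) for d in (get_image('side'),tip_of('side','bead0'))[1]])
"
```

```text
t 78.15 tcp [0.6175 0.0648 0.0274] yaw -0.035 tilt x [0.045 0.041] open 0.0701 F [0.1 0.1 0.7]
  x 1.85 y 0.63 z -0.56 cm, turn -2.0
[([215.0, 206.0], [0.658, -0.033]), ([281.0, 230.0], [0.45, 0.041]), ([288.0, 230.0], [0.431, 0.038])]
```

>>> carry_out(targets=[[[80, 0.2, 0.5, -0.4, 0], [80, 0.8, 0, 0, 0], [80, 0.7, 0, 0, 0], [80, 0.2, 0, 0, 0], [80, 0, 0, 0, 0]]])

```text
t: 78.75
tool_pos: [0.6153, 0.0719, 0.0085]
eef_rot: [0.027, 0.69, 0.003, 0.723]
force: [0.6, -0.7, -0.2]
opening: 0.0704
```

>>> carry_out(targets=[[[0, 0, 0, 0, 0], [0, 0, 0, 0, 0], [0, 0, 0, 0, 0], [0, 0, 0, 0, 0], [0, 0, 0, 0, 0], [0, 0, 0, 0, 0], [0, 0, 0, 0, 0], [0, 0, 0, 0, 0]]])

```text
t: 79.55
tool_pos: [0.615, 0.0716, 0.009]
eef_rot: [0.027, 0.691, 0.003, 0.723]
force: [-6.9, 2.5, 1.0]
opening: 0.0115
```

>>> carry_out(targets=[[[0, -2, 0, 0, 0], [0, -3, 0, -0.5, 0], [0, -3, 0, -1, 0], [0, -2, 0, -1, 0], [0, 0, 0, 0, 0]]])

```text
t: 80.05
tool_pos: [0.583, 0.0686, 0.1093]
eef_rot: [0.027, 0.692, 0.003, 0.721]
force: [-0.2, -0.2, 0.2]
opening: 0.0003
```

```bash
python3 -c "
from w import *
go()
for c in('top','side'):
    get_image(c); print([(np.round(d['position']).tolist(),np.round(back(c,d['position'],.012)[:2],3).tolist()) for d in tip_of(c,'bead0')])
"
```

```text
t 80.05 tcp [0.583  0.0686 0.1093] yaw -0.034 tilt x [0.042 0.042] open 0.0003 F [-0.2 -0.2  0.2]
[([309.0, 140.0], [0.67, -0.108]), ([264.0, 141.0], [0.666, 0.02]), ([326.0, 136.0], [0.68, -0.159]), ([295.0, 141.0], [0.666, -0.067]), ([282.0, 141.0], [0.666, -0.031])]
[([219.0, 234.0], [0.619, 0.078]), ([284.0, 228.0], [0.444, 0.03]), ([217.0, 207.0], [0.651, -0.031]), ([286.0, 225.0], [0.438, 0.02])]
```

>>> carry_out(targets=[[[80, 0, 0.2, 1.5, 0], [80, 0, 0.3, 1.6, 0], [80, 1, 0, 0.8, 0], [80, 2, 0, 0.1, 0], [80, 2, 0, 0.1, 0], [80, 2, 0, 0, 0], [80, 1, 0, 0, 0], [80, 0, 0, 0, 0], [80, 0, 0, 0, 0]]])

```text
t: 81.15
tool_pos: [0.6231, 0.0737, 0.0111]
eef_rot: [0.025, 0.699, 0.001, 0.714]
force: [1.0, -0.5, -0.3]
opening: 0.0686
```

```bash
python3 -c "
from w import *
go((.629,.077,.009,-.03))
get_image('side'); print([(np.round(d['position']).tolist(),np.round(back('side',d['position'],.012)[:2],3).tolist()) for d in tip_of('side','bead0')])
"
```

```text
t 81.15 tcp [0.6231 0.0737 0.0111] yaw -0.034 tilt x [0.022 0.037] open 0.0686 F [ 1.  -0.5 -0.3]
  x 0.24 y 0.34 z 0.58 cm, turn -0.3
[([282.0, 229.0], [0.448, 0.036]), ([286.0, 227.0], [0.436, 0.027]), ([217.0, 230.0], [0.628, 0.063]), ([213.0, 206.0], [0.664, -0.032])]
```

>>> carry_out(targets=[[[80, 0.1, 0, 0.4, 0], [80, 0, 0, 0.3, 0], [80, 0, 0, 0, 0], [0, 0, 0, 0, 0], [0, 0, 0, 0, 0], [0, 0, 0, 0, 0], [0, 0, 0, 0, 0], [0, 0, 0, 0, 0], [0, 0, 0, 0, 0], [0, 0, 0, 0, 0], [0, 0, 0, 0, 0]]])

```text
t: 82.35
tool_pos: [0.6333, 0.0739, 0.0144]
eef_rot: [0.026, 0.697, 0.002, 0.717]
force: [0.4, -0.8, -1.1]
opening: 0.0098
```

>>> carry_out(targets=[[[0, -2, 0, 0, 0], [0, -3, 0, 0, 0], [0, -3, 0, -0.5, 0], [0, -2, 0, -0.5, 0], [0, 0, 0, 0, 0]]])

```text
t: 82.85
tool_pos: [0.6192, 0.0702, 0.116]
eef_rot: [0.025, 0.698, 0.001, 0.716]
force: [0.4, -0.1, 0.6]
opening: 0.0003
```

```bash
python3 -c "
from w import *
go(L(.085,.11,0),L(.085,.06,0))
for c in('top','side'):
    get_image(c); print([(np.round(d['position']).tolist(),np.round(back(c,d['position'],.012)[:2],3).tolist()) for d in tip_of(c,'bead0')])
"
```

```text
t 82.85 tcp [0.6192 0.0702 0.116 ] yaw -0.034 tilt x [0.025 0.037] open 0.0003 F [ 0.4 -0.1  0.6]
  x 0.66 y -0.42 z 3.49 cm, turn -2.0
  x 4.99 y -0.19 z -0.13 cm, turn -0.0
[([283.0, 143.0], [0.659, -0.033]), ([295.0, 139.0], [0.672, -0.069]), ([324.0, 139.0], [0.673, -0.152]), ([266.0, 142.0], [0.663, 0.015]), ([307.0, 140.0], [0.668, -0.104])]
[([215.0, 205.0], [0.659, -0.04]), ([287.0, 228.0], [0.433, 0.029]), ([281.0, 229.0], [0.449, 0.037]), ([225.0, 234.0], [0.604, 0.076])]
```

>>> carry_out(targets=[[[80, 0, 0.1, -0.8, 0], [80, 0, 0.1, -0.8, 0], [80, 0, 0, 0, 0], [80, 0, 0, 0, 0], [80, 2, 0, 0, 0], [80, 2, 0, 0, 0], [80, 2, 0, 0, 0], [80, 0, 0, 0, 0]]])

```text
t: 83.85
tool_pos: [0.5995, 0.0752, 0.0466]
eef_rot: [0.024, 0.702, 0.001, 0.712]
force: [-0.9, 0.0, 0.3]
opening: 0.0611
```

```bash
python3 -c "
from w import *
go((.606,.076,.010,-.03))
for c in('top','side'):
    shot(c,c+'k'); print([(np.round(d['position']).tolist(),np.round(back(c,d['position'],.012)[:2],3).tolist()) for d in tip_of(c,'bead0')])
im=cv2.imread('pics/sidek.png'); print(im[222:242:2,210:236:2,0])
"
```

```text
t 83.85 tcp [0.5995 0.0752 0.0466] yaw -0.033 tilt x [0.015 0.035] open 0.0611 F [-0.9  0.   0.3]
  x 3.67 y -0.03 z 0.60 cm, turn -0.2
[([267.0, 139.0], [0.672, 0.014]), ([311.0, 140.0], [0.669, -0.115]), ([282.0, 144.0], [0.658, -0.032]), ([295.0, 139.0], [0.672, -0.069]), ([325.0, 139.0], [0.672, -0.157])]
[([283.0, 231.0], [0.443, 0.044]), ([287.0, 228.0], [0.435, 0.029]), ([224.0, 235.0], [0.606, 0.081])]
[[ 68  57  56  50  46  43  44  45  43  44  58 109 103]
 [ 74  70  71  67  42  43  41  40  60  72  78 104 104]
 [ 72  71  71  88  42  44  43  42  76 103  71 104 106]
 [ 71  71  70  95  42  42  43  45  72  93  76 102 106]
 [ 69  71  82 102  44  42  44  40  52  69  82 109 113]
 [ 69  70  87 102  43  45  45  45  49  67  85 104 132]
 [ 71  69  99 102  65  48  48  44  46  65  89 101 159]
 [ 71  72 101 104  99  79  81  92  86  75 149 125 160]
 [ 69  80 101 103 101 100  76  82  46  72 157 131 159]
 [ 70  88 102 101 100 106  99  88  85  92 150 145 160]]
```

>>> carry_out(targets=[[[80, 1.2, 0.2, 0.4, 0], [80, 1.2, 0.1, 0.3, 0], [80, 0.9, 0, 0, 0], [80, 0.2, 0, 0, 0], [80, 0, 0, 0, 0]]])

```text
t: 84.55
tool_pos: [0.6124, 0.08, 0.0144]
eef_rot: [0.025, 0.698, 0.001, 0.715]
force: [-0.1, -0.0, 0.2]
opening: 0.0705
```

>>> carry_out(targets=[[[0, 0, 0, 0, 0], [0, 0, 0, 0, 0], [0, 0, 0, 0, 0], [0, 0, 0, 0, 0], [0, 0, 0, 0, 0], [0, 0, 0, 0, 0], [0, 0, 0, 0, 0], [0, 0, 0, 0, 0]]])

```text
t: 85.35
tool_pos: [0.6128, 0.0799, 0.0154]
eef_rot: [0.025, 0.698, 0.001, 0.716]
force: [0.5, -0.2, -1.3]
opening: 0.0286
```

>>> carry_out(targets=[[[0, -2, 0, 0, 0], [0, -3, 0, 0, 0], [0, -3, 0, 0, 0], [0, -2, 0, 0, 0], [0, 0, 0, 0, 0]]])

```text
t: 85.85
tool_pos: [0.6094, 0.0759, 0.1175]
eef_rot: [0.025, 0.699, 0.001, 0.715]
force: [-0.2, -0.0, -0.4]
opening: 0.0287
```

```bash
python3 -c "
from w import *
go(L(.085,.11,0),L(.085,.06,0))
for c in('top','side'):
    shot(c,c+'k'); print([(np.round(d['position']).tolist(),np.round(back(c,d['position'],.012)[:2],3).tolist()) for d in tip_of(c,'bead0')])
"
```

```text
t 85.85 tcp [0.6094 0.0759 0.1175] yaw -0.034 tilt x [0.023 0.037] open 0.0287 F [-0.2 -0.  -0.4]
  x 0.82 y -0.97 z 4.49 cm, turn -2.0
  x 5.00 y -0.18 z -0.12 cm, turn -0.0
[([325.0, 137.0], [0.678, -0.155]), ([306.0, 142.0], [0.664, -0.1]), ([295.0, 141.0], [0.667, -0.069])]
[([285.0, 227.0], [0.439, 0.028]), ([285.0, 228.0], [0.439, 0.028]), ([268.0, 165.0], [0.529, -0.263]), ([214.0, 207.0], [0.659, -0.028]), ([223.0, 208.0], [0.631, -0.029]), ([304.0, 391.0], [0.356, 0.478])]
```

>>> carry_out(targets=[[[0, 0, -0.2, 0.9, 0], [0, 0, -0.2, 1.3, 0], [0, 0, -0.2, 1.3, 0], [0, 0, -0.1, 0.8, 0], [0, 0, 0, 0.2, 0], [0, 0, 0, 0, 0], [0, 0, 0, 0, 0]]])

```text
t: 86.75
tool_pos: [0.6536, 0.0658, 0.1079]
eef_rot: [0.024, 0.704, -0.0, 0.71]
force: [0.3, -0.1, -1.0]
opening: 0.0284
```

```bash
python3 -c "
from w import *
go((.657,.070,.0605,-.03))
"
```

```text
t 86.75 tcp [0.6536 0.0658 0.1079] yaw -0.034 tilt x [0.009 0.033] open 0.0284 F [ 0.3 -0.1 -1. ]
  x 4.76 y 0.27 z 0.29 cm, turn -0.2
```

>>> carry_out(targets=[[[0, 1.5, 0.2, 0.2, 0], [0, 1.5, 0, 0.1, 0], [0, 1.2, 0, 0, 0], [0, 0.4, 0, 0, 0], [0, 0, 0, 0, 0], [36, 0, 0, 0, 0], [40, 0, 0, 0, 0], [45, 0, 0, 0, 0], [45, -1, 0, 0, 0], [45, -2.5, 0, 0, 0], [45, -2.5, 0, 0, 0], [45, 0, 0, 0, 0]]])

```text
t: 87.95
tool_pos: [0.6557, 0.0678, 0.1218]
eef_rot: [0.024, 0.704, 0.0, 0.71]
force: [1.4, -0.1, -0.5]
opening: 0.0393
```

>>> carry_out(targets=[[[55, 0, 0, -2, 0], [55, 0, 0, -4, 0], [55, 0, 0, -4, 0], [55, 0, 0, -2, 0], [55, 0, 0, 0, 8.2], [55, 0, 0, 0, 8.2], [55, 0, 0, 0, 8.2], [55, 0, 0, 0, 8.2], [55, 0, 0, 0, 8.2], [55, 0, 0, 0, 8.2], [55, 0, 0, 0, 8.2], [55, 0, 0, 0, 8.2]]])

```text
t: 89.15
tool_pos: [0.53, 0.0715, 0.1225]
eef_rot: [0.419, 0.582, -0.393, 0.575]
force: [-0.4, 0.0, 0.6]
opening: 0.048
```

>>> carry_out(targets=[[[55, 0, 0, 0, 8.2], [55, 0, 0, 0, 8.2], [55, 0, 0, 0, 8.2], [55, 0, 0, 0, 8.2], [55, 0, 0, 0, 8.2], [55, 0, 0, 0, 8.2], [55, 0, 0, 0, 8.2], [55, 0, 0, 0, 8.2], [55, 0, 0, 0, 0]]])

```text
t: 90.05
tool_pos: [0.5289, 0.0722, 0.1227]
eef_rot: [0.671, 0.261, -0.652, 0.24]
force: [-0.0, 0.0, -0.6]
opening: 0.0489
```

```bash
python3 -c "
from w import *
go((.451,.043,.045,-2.32),(.451,.043,.009,-2.32))
for c in('top','side'):
    shot(c,c+'k'); print([(np.round(d['position']).tolist(),np.round(back(c,d['position'],.012)[:2],3).tolist(),np.round(back(c,d['position'],.054)[:2],3).tolist()) for d in tip_of(c,'bead0')])
"
```

```text
t 90.05 tcp [0.5289 0.0722 0.1227] yaw -2.418 tilt x [0.014 0.038] open 0.0489 F [-0.   0.  -0.6]
  x 7.55 y -2.83 z 8.05 cm, turn -5.6
  x 3.60 y 0.05 z 0.13 cm, turn 0.0
[([282.0, 141.0], [0.665, -0.031], [0.654, -0.031]), ([307.0, 139.0], [0.673, -0.103], [0.662, -0.099]), ([268.0, 143.0], [0.662, 0.009], [0.651, 0.008]), ([259.0, 221.0], [0.433, 0.034], [0.431, 0.033]), ([297.0, 138.0], [0.676, -0.074], [0.665, -0.072]), ([326.0, 138.0], [0.675, -0.158], [0.663, -0.153]), ([260.0, 223.0], [0.429, 0.032], [0.427, 0.03])]
[([215.0, 194.0], [0.671, -0.087], [0.656, -0.039]), ([219.0, 191.0], [0.662, -0.102], [0.648, -0.054]), ([220.0, 186.0], [0.664, -0.129], [0.649, -0.079]), ([287.0, 228.0], [0.434, 0.03], [0.431, 0.072]), ([210.0, 222.0], [0.656, 0.035], [0.642, 0.076]), ([222.0, 171.0], [0.675, -0.205], [0.66, -0.151]), ([216.0, 206.0], [0.653, -0.034], [0.639, 0.011]), ([280.0, 228.0], [0.453, 0.032], [0.449, 0.073]), ([268.0, 149.0], [0.539, -0.36], [0.531, -0.298])]
```

>>> carry_out(targets=[[[55, 1, -0.4, 1, 0], [55, 1.4, -0.5, 1.5, 0], [55, 1.4, -0.5, 1.5, 0], [55, 1.4, -0.5, 1.5, 0], [55, 1.2, -0.5, 1.3, 0], [55, 0.7, -0.3, 0.8, 0], [55, 0.4, -0.1, 0.3, 0], [55, 0, 0, 0, -5.6], [55, 0, 0, 0, 0], [55, 0, 0, 0, 0]]])

```text
t: 91.25
tool_pos: [0.454, 0.0426, 0.0447]
eef_rot: [0.658, 0.3, -0.632, 0.279]
force: [0.5, -0.9, 0.2]
opening: 0.0484
```

```bash
python3 -c "
from w import *
go((.4505,.042,.009,-2.35))
"
```

```text
t 91.25 tcp [0.454  0.0426 0.0447] yaw -2.299 tilt x [0.021 0.042] open 0.0484 F [ 0.5 -0.9  0.2]
  x 3.55 y -0.18 z 0.44 cm, turn 2.9
```

>>> carry_out(targets=[[[55, 0.4, -0.1, 0.3, 0], [55, 1.3, 0, 0, 0], [55, 1.2, 0, 0, 0], [55, 0.5, 0, 0, 0], [55, 0, 0, 0, 0], [0, 0, 0, 0, 0], [0, 0, 0, 0, 0], [0, 0, 0, 0, 0], [0, 0, 0, 0, 0], [0, 0, 0, 0, 0], [0, 0, 0, 0, 0], [0, 0, 0, 0, 0]]])

```text
t: 92.45
tool_pos: [0.4544, 0.043, 0.0102]
eef_rot: [0.66, 0.298, -0.631, 0.278]
force: [0.0, -0.8, -0.1]
opening: 0.0277
```

>>> carry_out(targets=[[[0, -2, 0, 0, 0], [0, -3, 0, 0, 0], [0, -3, 0, 0, 0], [0, -2, 0, 0, 0], [0, 0, 0, 0, -7.4], [0, 0, 0, 0, -7.4], [0, 0, 0, 0, -7.4], [0, 0, 0, 0, -7.4], [0, 0, 0, 0, -7.4], [0, 0, 0, 0, -7.4], [0, 0, 0, 0, 0]]])

```text
t: 93.55
tool_pos: [0.4507, 0.0384, 0.1143]
eef_rot: [0.499, 0.522, -0.464, 0.514]
force: [-0.6, -0.3, 0.7]
opening: 0.0275
```

>>> carry_out(targets=[[[0, 0, 1.3, -0.4, 0], [0, 0, 2.5, -0.6, 0], [0, 0, 2.8, -0.7, 0], [0, 0, 2.8, -0.7, 0], [0, 0, 2.8, -0.7, 0], [0, 0, 2.8, -0.7, 0], [0, 0, 2.3, -0.6, 0], [0, 0, 1.4, -0.4, 0], [0, 0, 0.8, -0.2, 0], [0, 0, 0.4, -0.1, 0], [0, 0, 0, 0, 0], [0, 0, 0, 0, 0]]])

```text
t: 94.75
tool_pos: [0.6591, 0.1092, 0.1193]
eef_rot: [0.506, 0.515, -0.471, 0.507]
force: [0.8, 0.2, -0.9]
opening: 0.0283
```

```bash
python3 -c "
from w import *
go(L(.122,.057))
for c in('top','side'):
    shot(c,c+'k'); print([(np.round(d['position']).tolist(),np.round(back(c,d['position'],.018)[:2],3).tolist(),np.round(back(c,d['position'],.054)[:2],3).tolist()) for d in tip_of(c,'bead0')])
"
```

```text
t 94.75 tcp [0.6591 0.1092 0.1193] yaw -1.525 tilt x [0.025 0.044] open 0.0283 F [ 0.8  0.2 -0.9]
  x 6.18 y -0.87 z 0.96 cm, turn -1.4
[([267.0, 139.0], [0.67, 0.013], [0.661, 0.013]), ([328.0, 135.0], [0.681, -0.162], [0.671, -0.157]), ([296.0, 140.0], [0.668, -0.07], [0.659, -0.068]), ([244.0, 146.0], [0.65, 0.079], [0.642, 0.076]), ([280.0, 141.0], [0.665, -0.024], [0.656, -0.024]), ([306.0, 138.0], [0.673, -0.101], [0.663, -0.098]), ([263.0, 220.0], [0.438, 0.023], [0.436, 0.022])]
[([208.0, 220.0], [0.662, 0.033], [0.65, 0.068]), ([288.0, 226.0], [0.432, 0.025], [0.43, 0.061]), ([215.0, 204.0], [0.658, -0.034], [0.646, 0.004]), ([212.0, 196.0], [0.676, -0.072], [0.663, -0.032]), ([200.0, 211.0], [0.694, 0.001], [0.68, 0.038]), ([221.0, 189.0], [0.656, -0.106], [0.643, -0.064])]
```

>>> carry_out(targets=[[[0, 1, -0.4, 0.2, 0], [0, 2, -0.3, 0.2, 0], [0, 2, -0.1, 0, 0], [0, 1.2, 0, 0, 0], [0, 0.4, 0, 0, 0], [0, 0, 0, 0, 0], [36, 0, 0, 0, 0], [40, 0, 0, 0, 0], [50, 0, 0, 0, 0], [50, -1, 0, 0, 0], [50, -2.5, 0, 0, 0], [50, -2.5, 0, 0, 0]]])

```text
t: 96.15
tool_pos: [0.6486, 0.1035, 0.1122]
eef_rot: [0.505, 0.516, -0.472, 0.506]
force: [1.4, -0.4, 0.8]
opening: 0.0441
```

>>> carry_out(targets=[[[55, 0, -1.3, 0.3, 0], [55, 0, -2.5, 0.8, 0], [55, 0.3, -2.8, 0.9, 0], [55, 0.6, -2.9, 0.9, 0], [55, 0.9, -2.9, 0.9, 0], [55, 0.9, -2.9, 0.9, 0], [55, 0.9, -2.8, 0.9, 0], [55, 0.8, -2, 0.7, 0], [55, 0.6, -1.2, 0.4, 0], [55, 0.3, -0.6, 0.2, 0], [55, 0, 0, 0, 0], [55, 0, 0, 0, 7.4]]])

```text
t: 97.35
tool_pos: [0.4367, 0.0257, 0.0616]
eef_rot: [0.547, 0.479, -0.496, 0.475]
force: [0.1, 0.2, 0.5]
opening: 0.0485
```

>>> carry_out(targets=[[[55, 0, 0, 0, 7.4], [55, 0, 0, 0, 7.4], [55, 0, 0, 0, 7.4], [55, 0, 0, 0, 7.4], [55, 0, 0, 0, 7.4], [55, 0, 0, 0, 7.4], [55, 0, 0, 0, 0]]])

```text
t: 98.05
tool_pos: [0.4484, 0.029, 0.067]
eef_rot: [0.694, 0.246, -0.639, 0.223]
force: [-0.3, -0.4, -0.2]
opening: 0.0482
```

```bash
python3 -c "
from w import *
go((.433,.026,.010,-2.25))
for c in('top','side'):
    shot(c,c+'k'); print([(np.round(d['position']).tolist(),np.round(back(c,d['position'],.018)[:2],3).tolist(),np.round(back(c,d['position'],.054)[:2],3).tolist()) for d in tip_of(c,'bead0')])
"
```

```text
t 98.05 tcp [0.4484 0.029  0.067 ] yaw -2.464 tilt x [0.063 0.057] open 0.0482 F [-0.3 -0.4 -0.2]
  x 5.57 y -0.70 z 1.86 cm, turn -12.3
[([246.0, 146.0], [0.651, 0.073], [0.642, 0.07]), ([324.0, 140.0], [0.669, -0.153], [0.659, -0.148]), ([282.0, 141.0], [0.666, -0.03], [0.656, -0.03]), ([296.0, 138.0], [0.674, -0.07], [0.665, -0.068]), ([306.0, 142.0], [0.663, -0.1], [0.653, -0.097]), ([268.0, 142.0], [0.663, 0.01], [0.654, 0.009]), ([236.0, 143.0], [0.66, 0.104], [0.651, 0.1])]
[([223.0, 172.0], [0.668, -0.195], [0.655, -0.148]), ([287.0, 226.0], [0.434, 0.029], [0.432, 0.065]), ([208.0, 230.0], [0.652, 0.074], [0.64, 0.108]), ([217.0, 190.0], [0.668, -0.103], [0.655, -0.061]), ([223.0, 185.0], [0.654, -0.129], [0.642, -0.086]), ([206.0, 218.0], [0.668, 0.025], [0.655, 0.062]), ([213.0, 209.0], [0.657, -0.015], [0.645, 0.023]), ([213.0, 196.0], [0.671, -0.072], [0.658, -0.032])]
```

>>> carry_out(targets=[[[55, 0, -0.4, 0.9, 0], [55, 0, -0.3, 0.9, 0], [55, 0, 0, 0, -6], [55, 0, 0, 0, -6], [55, 0, 0, 0, 0], [55, 2, 0, 0, 0], [55, 2, 0, 0, 0], [55, 1.2, 0, 0, 0], [55, 0.3, 0, 0, 0], [55, 0, 0, 0, 0]]])

```text
t: 99.25
tool_pos: [0.4275, 0.0241, 0.0112]
eef_rot: [0.668, 0.313, -0.609, 0.292]
force: [-2.2, 0.1, 14.2]
opening: 0.0483
```

>>> carry_out(targets=[[[0, 0, 0, 0, 0], [0, 0, 0, 0, 0], [0, 0, 0, 0, 0], [0, 0, 0, 0, 0], [0, 0, 0, 0, 0], [0, 0, 0, 0, 0], [0, 0, 0, 0, 0], [0, -2, 0, 0, 0], [0, -3, 0, 0, 0], [0, -3, 0, 0, 0], [0, -2, 0, 0, 0]]])

```text
t: 100.35
tool_pos: [0.417, 0.0161, 0.1123]
eef_rot: [0.667, 0.311, -0.614, 0.287]
force: [0.2, -0.1, -0.2]
opening: 0.0275
```

>>> carry_out(targets=[[[0, 0, 0, 0, -6.9], [0, 0, 0, 0, -6.9], [0, 0, 0, 0, -6.9], [0, 0, 0, 0, -6.9], [0, 0, 0, 0, -6.9], [0, 0, 0, 0, -6.9], [0, 0, 0, 0, 0]]])

```text
t: 101.05
tool_pos: [0.4189, 0.0148, 0.1148]
eef_rot: [0.518, 0.511, -0.456, 0.512]
force: [0.1, -0.3, -0.4]
opening: 0.0281
```

>>> carry_out(targets=[[[0, 0, 1.3, -0.5, 0], [0, 0, 2.6, -1, 0], [0, 0, 2.9, -1.2, 0], [0, 0, 2.9, -1.2, 0], [0, 0, 2.9, -1.2, 0], [0, 0, 2.9, -1.2, 0], [0, 0, 2.6, -1, 0], [0, 0, 1.6, -0.7, 0], [0, 0, 0.9, -0.4, 0], [0, 0, 0.5, -0.2, 0], [0, 0, 0, 0, 0], [0, 0, 0, 0, 0]]])

```text
t: 102.25
tool_pos: [0.6397, 0.117, 0.1308]
eef_rot: [0.525, 0.505, -0.463, 0.506]
force: [0.2, -0.2, 0.6]
opening: 0.0277
```

```bash
python3 -c "
from w import *
go(L(.15,.057,-1.525))
for c in('top','side'):
    shot(c,c+'k'); print([(np.round(d['position']).tolist(),np.round(back(c,d['position'],.018)[:2],3).tolist(),np.round(back(c,d['position'],.054)[:2],3).tolist()) for d in tip_of(c,'bead0')])
"
```

```text
t 102.25 tcp [0.6397 0.117  0.1308] yaw -1.545 tilt x [0.062 0.062] open 0.0277 F [ 0.2 -0.2  0.6]
  x 7.50 y 0.70 z -0.82 cm, turn -1.2
[([325.0, 137.0], [0.676, -0.155], [0.666, -0.15]), ([245.0, 144.0], [0.655, 0.075], [0.646, 0.072]), ([295.0, 139.0], [0.671, -0.069], [0.662, -0.067]), ([268.0, 139.0], [0.67, 0.01], [0.661, 0.009]), ([308.0, 142.0], [0.663, -0.106], [0.654, -0.103])]
[([264.0, 220.0], [0.503, 0.013], [0.497, 0.049]), ([211.0, 198.0], [0.676, -0.061], [0.662, -0.021]), ([201.0, 217.0], [0.684, 0.023], [0.67, 0.059]), ([206.0, 228.0], [0.658, 0.066], [0.646, 0.1]), ([209.0, 219.0], [0.659, 0.031], [0.647, 0.067])]
```

>>> carry_out(targets=[[[0, 0, 0.4, -0.5, 0], [0, 0, 0.3, -0.3, 0], [0, 1, 0, 0, 0], [0, 2, 0, 0, 0], [0, 2, 0, 0, 0], [0, 1.7, 0, 0, 0], [0, 0.8, 0, 0, 0], [0, 0.2, 0, 0, 0], [0, 0, 0, 0, 0]]])

```text
t: 103.35
tool_pos: [0.6533, 0.1317, 0.0527]
eef_rot: [0.526, 0.505, -0.461, 0.506]
force: [-2.5, -0.5, 2.1]
opening: 0.0277
```

```bash
python3 -c "
from w import *
go(L(.15,.0525,-1.525))
"
```

```text
t 103.35 tcp [0.6533 0.1317 0.0527] yaw -1.545 tilt x [0.065 0.065] open 0.0277 F [-2.5 -0.5  2.1]
  x -0.00 y -0.22 z 0.17 cm, turn -1.2
```

Contact at the right height; release, retreat and check.

>>> carry_out(targets=[[[36, 0, 0, 0, 0], [42, 0, 0, 0, 0], [50, 0, 0, 0, 0], [50, 0, 0, 0, 0], [50, -1, 0, 0, 0], [50, -2.5, 0, 0, 0], [50, -3, 0, 0, 0], [50, -3, -1, 0, 0], [50, 0, -3, -1.5, 0], [50, 0, -4, -2.5, 0], [50, 0, -2, -1.5, 0], [50, 0, 0, 0, 0]]])

```text
t: 104.55
tool_pos: [0.5449, 0.1774, 0.1527]
eef_rot: [0.529, 0.503, -0.461, 0.505]
force: [0.0, 0.1, 0.1]
opening: 0.044
```

Run:
```python
from w import *
from ov import box
from scipy.optimize import least_squares
go()
for c in('top','side'):
    im=shot(c,'fin'+c)
    for r in range(2):
        Q=[back(c,d['position'],.054) for d in tip_of(c,'bead0')]
        print(c,sorted([(round(q[1],3),round(1000*(q[0]-(.658-.046*(q[1]+.02)))) ) for q in Q if q[0]>.6]), [np.round(q[:2],2).tolist() for q in Q if q[0]<=.6])
        if r==0: shot(c,'fin'+c)
    for d in tip_of(c,'pot')[:1]: print('pot',np.round(back(c,d['position'],.06)[:2],3))
# bead masks on the ledge in the top view: darker/redder than the pale plywood
for d in trace('top','bead0'):
    k=np.argwhere(d['region'])[:,::-1].mean(0); q=back('top',k,.06); print('tr',round(d['confidence'],2),np.round(q[:2],3),d['region'].sum(),round(1000*(q[0]-(.658-.046*(q[1]+.02)))))
```

```text
t 104.55 tcp [0.5449 0.1774 0.1527] yaw -1.55 tilt x [0.07  0.066] open 0.044 F [0.  0.1 0.1]
top [(np.float64(-0.151), 3), (np.float64(-0.1), -1), (np.float64(-0.073), -1), (np.float64(0.013), 1), (np.float64(0.078), -8), (np.float64(0.103), -1), (np.float64(0.16), -8)] [[0.54, -0.3]]
top [(np.float64(-0.154), -2), (np.float64(-0.099), 8), (np.float64(-0.073), 4), (np.float64(-0.03), 0), (np.float64(0.015), -4), (np.float64(0.08), -5), (np.float64(0.104), -4), (np.float64(0.156), -1)] []
pot [ 0.536 -0.276]
side [(np.float64(-0.157), 1), (np.float64(0.02), -10), (np.float64(0.07), -17), (np.float64(0.112), -2), (np.float64(0.199), -6)] []
side [(np.float64(-0.149), -5), (np.float64(0.018), -11), (np.float64(0.083), -7), (np.float64(0.101), 0), (np.float64(0.205), -8)] []
pot [ 0.528 -0.281]
tr 0.65 [ 0.651 -0.025] 76 -7
tr 0.58 [ 0.655 -0.099] 81 -7
tr 0.47 [0.651 0.106] 57 -2
tr 0.44 [0.641 0.162] 61 -8
tr 0.44 [0.647 0.073] 65 -6
tr 0.37 [0.652 0.012] 94 -4
```

>>> carry_out(targets=[[[65, 0.6, 1, 0.2, 0], [65, 1.4, 1.8, 0.3, 0], [65, 1.8, 1.9, 0.4, 0], [65, 1.8, 1.9, 0.4, 0], [65, 1.8, 1.6, 0.3, 0], [65, 1.4, 1.1, 0.2, 0], [65, 0.7, 0.6, 0.1, 0], [65, 0.4, 0.3, 0, 0], [65, 0, 0, 0, 0], [65, 0, 0, 0, 0]]])

```text
t: 106.1
tool_pos: [0.6658, 0.1613, 0.0524]
eef_rot: [0.53, 0.501, -0.462, 0.505]
force: [0.3, 1.0, 0.1]
opening: 0.0569
```

>>> carry_out(targets=[[[65, 1.6, -0.1, 0.1, 0], [65, 1.6, -0.1, 0.1, 0], [65, 1.2, -0.1, 0.1, 0], [65, 0.5, 0, 0, 0], [65, 0, 0, 0, 0], [0, 0, 0, 0, 0], [0, 0, 0, 0, 0], [0, 0, 0, 0, 0], [0, 0, 0, 0, 0], [0, 0, 0, 0, 0], [0, 0, 0, 0, 0], [0, 0, 0, 0, 0]]])

```text
t: 107.3
tool_pos: [0.6639, 0.1629, 0.0022]
eef_rot: [0.53, 0.503, -0.461, 0.503]
force: [-2.0, -0.4, 4.9]
opening: 0.0279
```

>>> carry_out(targets=[[[0, 0, 0, 0, 0], [0, -2, 0, 0, 0], [0, -3, 0, 0, 0], [0, -3, 0, 0, 0], [0, -2, 0, 0, 0], [0, 0, 0, 0, 0]]])

```text
t: 107.9
tool_pos: [0.6582, 0.1546, 0.1086]
eef_rot: [0.53, 0.502, -0.461, 0.504]
force: [1.0, -0.6, 0.9]
opening: 0.0286
```

>>> carry_out(targets=[[[0, -0.1, 0, 1.3, 0], [0, -0.1, 0.1, 2.2, 0], [0, -0.1, 0.1, 2.4, 0], [0, -0.1, 0.1, 2.2, 0], [0, -0.1, 0.1, 1.6, 0], [0, 0, 0, 0.8, 0], [0, 0, 0, 0.4, 0], [0, 0, 0, 0, 0], [0, 0, 0, 0, 0]]])

```text
t: 108.8
tool_pos: [0.6614, 0.0384, 0.1022]
eef_rot: [0.529, 0.503, -0.462, 0.504]
force: [0.3, 0.8, -0.2]
opening: 0.0281
```

Run:
```python
from w import *
go((.655,.0445,.10,-1.525),(.655,.0445,.054,-1.525))
for c in('top','side'):
    im=shot(c,'fin'+c)
    Q=[(back(c,d['position'],.054),back(c,d['position'],.01)) for d in tip_of(c,'bead0')]
    print(c,[(np.round(a[:2],3).tolist(),np.round(b[:2],3).tolist()) for a,b in Q])
```

```text
t 108.8 tcp [0.6614 0.0384 0.1022] yaw -1.553 tilt x [0.067 0.066] open 0.0281 F [ 0.3  0.8 -0.2]
  x 0.22 y -0.65 z -0.61 cm, turn -1.6
  x 4.58 y -0.32 z 0.29 cm, turn -0.0
top [([0.663, -0.159], [0.675, -0.165]), ([0.663, -0.07], [0.675, -0.072]), ([0.65, -0.029], [0.661, -0.03]), ([0.658, -0.1], [0.67, -0.104])]
side [([0.648, 0.067], [0.663, 0.023]), ([0.68, -0.011], [0.697, -0.06]), ([0.649, 0.108], [0.664, 0.067]), ([0.639, 0.019], [0.654, -0.028]), ([0.661, -0.026], [0.677, -0.076]), ([0.655, -0.095], [0.671, -0.148])]
```

>>> carry_out(targets=[[[0, 0, -0.4, -0.1, 0], [0, 0, -0.3, -0.1, 0], [0, 0, 0, 0, 0], [0, 1.5, -0.1, 0.1, 0], [0, 1.6, -0.1, 0.1, 0], [0, 1.3, -0.1, 0.1, 0], [0, 0.6, 0, 0, 0], [0, 0.2, 0, 0, 0], [0, 0, 0, 0, 0], [0, 0, 0, 0, 0]]])

```text
t: 110.0
tool_pos: [0.6543, 0.0428, 0.0455]
eef_rot: [0.529, 0.504, -0.462, 0.503]
force: [-1.4, 0.4, 4.3]
opening: 0.028
```

>>> carry_out(targets=[[[36, 0, 0, 0, 0], [42, 0, 0, 0, 0], [50, 0, 0, 0, 0], [55, 0, 0, 0, 0], [55, 0, 0, 0, 0], [55, -0.5, 0, 0, 0], [55, -1, 0, 0, 0], [55, -2, 0, 0, 0], [55, -3, 0, 0, 0], [55, -3, 0, 0, 0], [55, -2, -1, 0, 0], [55, 0, -2, 0, 0]]])

```text
t: 111.2
tool_pos: [0.6181, 0.0331, 0.1652]
eef_rot: [0.529, 0.503, -0.462, 0.504]
force: [0.4, -0.3, 0.2]
opening: 0.0484
```

>>> carry_out(targets=[[[55, -1, -3, -2, 0], [55, 0, -3, -4, 0], [55, 0, -2, -4, 0], [55, 0, 0, -3, 0], [55, 0, 0, 0, 0], [55, 0, 0, 0, 0], [55, 0, 0, 0, 0]]])

```text
t: 111.9
tool_pos: [0.5321, 0.1618, 0.1853]
eef_rot: [0.533, 0.501, -0.46, 0.503]
force: [0.2, 0.1, 0.5]
opening: 0.0483
```

Run:
```python
from w import *
go()
for c in('top','side'):
  for r in range(2):
    im=shot(c,'fin'+c)
    print(c,sorted([(round(float(a[1]),3),round(float(1000*(a[0]-(.658-.046*(a[1]+.02)))),0),round(d['confidence'],2)) for d in tip_of(c,'bead0') for a in [back(c,d['position'],.054)]]))
  print('pot',[np.round(back(c,d['position'],.06)[:2],3) for d in tip_of(c,'pot')[:1]])
```

```text
t 111.9 tcp [0.5321 0.1618 0.1853] yaw -1.558 tilt x [0.075 0.071] open 0.0483 F [0.2 0.1 0.5]
top [(-0.155, 7.0, 0.65), (-0.097, 2.0, 0.46), (-0.07, -1.0, 0.61), (-0.03, -2.0, 0.56), (0.009, -8.0, 0.66), (0.048, -3.0, 0.49), (0.077, -3.0, 0.5), (0.101, -3.0, 0.66)]
top [(-0.154, -3.0, 0.64), (-0.103, -1.0, 0.41), (-0.071, -5.0, 0.48), (-0.028, -4.0, 0.62), (0.02, -1.0, 0.45), (0.073, -2.0, 0.46), (0.109, -10.0, 0.53)]
pot [array([ 0.528, -0.271])]
side [(-0.072, -12.0, 0.53), (-0.027, 4.0, 0.5), (0.025, -9.0, 0.63), (0.049, -3.0, 0.53), (0.073, -6.0, 0.45), (0.106, -1.0, 0.61)]
side [(-0.071, -19.0, 0.55), (-0.038, -5.0, 0.5), (0.021, -17.0, 0.65), (0.045, 6.0, 0.37), (0.052, -155.0, 0.7), (0.075, -8.0, 0.62), (0.104, -2.0, 0.51)]
pot [array([ 0.535, -0.287])]
```

All eight beads show on the ledge and the pot is on the stand, so I'm handing in.

```bash
python3 -c "
from workcell import *
print(finish_job())"
```

```text
the job is handed in; nothing more can be done
None
```

I handed the job in at about 112 s. My last checks put the empty pot on the stand and all eight beads along the ledge top, but no verdict came back.

**How it went**
- **Tipping:** The moves can't tilt the tool, so I eased the grip and let the pot swing down about the jaw axis over the mat. I then shook the beads out. Seven landed on the mat and one just beside it, about 0.13 m from its centre.
- **Pot:** I rolled it upright against the table, took it again by the handle and set it on the stand.
- **Beads:** I placed them one at a time. Two fell off the ledge and were picked up and placed again.

**Last checks**
- **Beads:** One top view showed eight beads on the ledge, each within about 8 mm of its centre line. They lay between y = -0.155 and 0.101 m. A second top view showed seven, one of them 10 mm off the line.
- **Pot:** The top and side cameras put it at about (0.53, -0.27) and (0.535, -0.287). The stand is at (0.531, -0.28), so it is roughly 7–9 mm off centre.

**Doubts and disagreements**
- **Side camera:** It is noisier here. It put single beads 12–19 mm off the line, where the limit is 14 mm, and I took that as measurement noise. It also gave one false hit away from the ledge.
- **Not measured:** I did not measure the pot's final tilt, nor check at the end how far the saucer and thimble had moved. I did not deliberately touch either.
- **Pictures:** The 16-picture limit was used up earlier, so I did not look at the final scene myself.

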